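# Assemble the egg steamer in its dock and start it

## Task

Get the breakfast eggs cooking: slide the open pan over the worktop, without lifting it, fully home between the guide arms of the egg steamer, set the rack of eggs squarely into it without tipping the eggs, and put the lid on squarely over them; set both down gently, do not drop them. Only then press the round on key, then the square key next to the long key (two dots, hard-boiled), then the long start key, one at a time, and leave the other square key alone. Leave the other crockery and the tea carton standing where they are.

Things in the scene. Friction and masses are not known exactly. Their poses are not given: they have to be found in the camera images.
- steamer: Egg steamer, fixed: black rear housing with four keys on top, two guide arms running forward from it round a pocket open in front (-x) and above. Origin: on the worktop, centre of the pocket, where the pan's centre is when home; x from mouth to housing, y left when facing the housing. Contact bar: face at x 55 mm, 32 mm high. Housing: x 60 to 150, y +-94, 66 mm high.
- steamer_mouth (a point): Middle of the pocket's open mouth, on the worktop, at x = -55 mm in the steamer's frame (same axes). The arms' inner faces are at y = +-78 mm from x = -50 mm to the housing, arms 14 mm thick and 52 mm high; in front of that flared lead-ins, 48 mm high, widen the mouth to about y = +-97 mm inside, 112 mm outside, at x = -85 mm.
- pan: Plain open rectangular metal pan, 110 mm (its x) by 150 mm (its y) by 36 mm high, walls 5 mm, floor 5 mm, about 0.8 kg; same after half a turn. Origin: centre of its underside. Stands on the worktop before the steamer's mouth, a long side roughly facing it; home, its long side touches the contact bar.
- egg_rack: Steel rack with four eggs (part of it). Origin: centre of underside. Foot 93x133x10 mm (x, y, z) fits into the pan with 3.5 mm play; on it a flange 104x146 mm, z 10 to 14 mm, rests on the pan's rim: seated, its origin is 26 mm above the pan's. Lip for the lid 87x129 mm, up to z 20 mm. Eggs 40 mm thick at x +-20.5, y +-41 mm, up to z 58 mm. Same after half a turn.
- rack_grip (a point): Middle of the rack's upright black grip, on its axis at z = 64 mm; the grip is 12 mm thick (x), 38 mm long (y), from z = 52 to 76 mm, between the eggs. The rack starts on the 4 mm high floor of the low steel serving tray at the left, whose rim is 23 mm high.
- lid: Steel lid, a box 102 mm (x) by 144 mm (y) open below, walls 4 mm, top at z = 72 mm. Origin: centre of its lower edge. Its skirt fits round the rack's lip with 3.5 mm play and rests on the flange: seated, its origin is 14 mm above the rack's. Same after half a turn. Starts on the worktop at the left front.
- lid_grip (a point): Middle of the black bar grip on the lid, on its axis at z = 96 mm; the bar is 13 mm wide (x), 82 mm long (y), z = 90 to 102 mm, on two posts.
- key_on (a joint): Round spring key 'on', 0 up to 0.006 m down; pressed from 0.0035 m. About 5 N.
- key_on_top (a point): Centre of the top of the round on key (23 mm diameter), at the end of the row on the steamer's +y side.
- key_soft (a joint): Square spring key 'soft', 0 up to 0.006 m down.
- key_soft_top (a point): Centre of the top of the square key with one dot (20 mm), next to the round key.
- key_hard (a joint): Square spring key 'hard', 0 up to 0.006 m down; pressed from 0.0035 m. About 5 N.
- key_hard_top (a point): Centre of the top of the square key with two dots (20 mm), next to the long start key.
- key_start (a joint): Long spring key 'start', 0 up to 0.006 m down; pressed from 0.0035 m. About 5 N.
- key_start_top (a point): Centre of the top of the long start key (42 mm along the steamer's x, 20 mm wide), at the other end of the row.
- jug: Bystander: small steel milk jug, 58x85x68 mm, upright; origin under it, near its centre.
- white_cup: Bystander, fixed: white porcelain cup standing on its rim, 58x76x61 mm; origin under it.
- glass: Bystander, fixed: clear tumbler standing upside down, 62x62x119 mm; origin under its centre.
- tea_carton: Bystander: upright card box of tea sachets, 60x58x122 mm; origin under its centre.
- coffee_bowl: Bystander: wide white cup with a handle, 92x122x64 mm; origin under it.
- saucers: Bystander: stack of white saucers, 104 mm across, 54 mm high; origin under its centre.
Things that resemble listed ones, but are neither listed nor needed, are in the scene too. Leave any pink look-alike of the lid alone.

How it is judged:
By the outcome, as a careful person would: the job done as asked, in the order asked, and still so for the second after the job is handed in, with the robot touching nothing.
It also fails if it takes over 72 s, if anything falls off the work surface, if the arm or the gripper's body presses on something with over 40 N, if the wrist force passes 120 N, or if a joint passes its speed limit or range.

## Robot

A 6-joint arm with a two-finger parallel gripper is mounted at the origin on a cart in front of the work surface, level with it; the furniture and walls round the work are solid. World frame = base frame: x ahead of the robot, y to its left, z up, the work surface at z = 0. Lengths are in m, angles in rad, forces in N, time in s.
With the tool pointing down it reaches from about 0.35 to 0.975 m from the base axis. Payload 4.9 kg.
Tool frame: the origin (TCP) lies on the centre line of the jaws, within the pads' length; the fingertips stand ctrl.tcp_to_tips ahead of it and the grasp point (between the pads) lies 3 mm ahead of it (ctrl.tcp_to_tips is the distance from the TCP to the fingertips, in m); z points along the fingers, y is the direction in which the jaws open and shut (so a half turn about z gives the same grasp; the last joint's range is limited). The gripper opens to 85 mm and grips with 20 to 120 N. Pads are 22 mm wide; open, the fingers measure 114 mm over their backs; the gripper's body (76 mm by 85 mm) begins 54 mm behind the grasp point. The pads swing forward as they close: fully open they stand 13 mm farther back than shut.
Start: joints at [0.982, 0.053, 1.613, -0, 1.476, -0.119], TCP at [0.283, 0.557, 0.216] pointing down, gripper open.
Joint ranges: [-3.01, 3.01], [-1.01, 2.22], [0.06, 2.58], [-1.02, 4.17], [0.09, 2.62], [-3.14, 3.14]. Speed limits (rad/s): [2.57, 2.57, 3.14, 3.14, 3.14, 3.14].

## Interface

Orientations are given as a rotation vector (axis times angle).
In Python, from station import ctrl, vision gives the robot as it stands.
- The arm moves only by the tool jog_arm, never from a script. Its argument "deltas" is a list of rows, each a list of 7 numbers: the turn, a rotation vector about the tool's x, y, z in rad, then the shift along the tool's x, y, z in cm, then the opening, from 0 (shut) to 1 (fully open). A call has 1 to 12 rows; each row shifts and turns the commanded pose from where the row before left it, along the tool's axes as they then stand; what a row does not reach is not made up. A row lasts 1/12 s, in which the tool goes at most 41.7 mm and 7.16 degrees, less where a joint would pass 70% of its speed; a pose out of reach is approached as far as the arm can. A call with a gripper value outside its range is refused whole. The fingers move at their own pace and stop on an object; "grip_force" is the grip in N (left out, the last holds). Time passes only in rows, so rows that do not move let the fingers close. It gives the time, the measured TCP pose, the force and the opening at its end, in the units of the state.
- ctrl.get_obs(): the state, without advancing time (a new reading comes with each control period).
- vision.get_image(name): name is "scene" or "top" or "wrist"; returns (picture, depth): 420x560x3 uint8, red, green, blue; 420x560 float32, m along the optical axis (not along the pixel's ray), 0 where there is no reading.
- vision.calibration(name): a dict with "fx", "fy", "cx", "cy" (pixels), "rvec" (rotation vector, rad) and "tvec" (3), from world to camera coordinates, as OpenCV has them; the wrist camera has in their place "hand_eye" (4x4, takes a point from camera to tool coordinates, whose origin is the TCP and whose axes are the flange's). Camera axes: x right, y down, z forward; pixel columns grow to the right and rows downward; lengths in m; the calibration is good to about 2 mm. A picture is of the moment at which its call begins: read the wrist's pose just before it. calibration takes no time and is no camera call.
- ctrl.finish_job(): hands the job in, once; it reports no verdict.
The state is a dict: "t": time; "q": joint angles; "dq": joint speeds; "effort": joint torques, N m; "tool_pos": TCP position; "tool_rot": TCP orientation; "contact_force": force on the tool from outside, world axes, zero at the start; "wrist_torque": the same for the moment, N m; "opening": finger opening in m.
Only numpy, scipy, OpenCV 4.12 (cv2) and the standard library are available. Lean on these libraries where they do the work, as an engineer would, in place of code of your own. Each camera call takes 0.05 s, during which the arm holds its last target. There are 200 camera calls.

## Working session

There is one attempt and no reset: what is moved stays moved. The work goes in short steps, Python scripts to look and compute and a tool call to move; the robot and the scene stay as the last step left them, time stands still between calls to the robot, and variables do not carry over. Pictures are saved under pics/ and viewed, about 8 in all and at most 12, crops included, and the job is handed in when it is done.

Besides the shell and the picture viewer there is one more tool, called after ">>>" as name([rows], argument=value, ...), one row to a line, values as JSON. jog_arm: Moves the arm, as the interface text tells. Its arguments: {"type":"object","properties":{"deltas":{"type":"array"},"grip_force":{"type":"number"}},"required":["deltas"]}

```bash
ls; mkdir -p pics; cat > h.py <<'E'
import numpy as np, cv2
from station import ctrl, vision
from scipy.spatial.transform import Rotation as R
def cam(name, obs=None):
    c=vision.calibration(name); K=np.array([[c['fx'],0,c['cx']],[0,c['fy'],c['cy']],[0,0,1]])
    if 'hand_eye' in c:
        H=np.array(c['hand_eye']); Rt=R.from_rotvec(obs['tool_rot']).as_matrix()
        Rw=Rt@H[:3,:3]; t=Rt@H[:3,3]+np.array(obs['tool_pos'])
    else:
        Rc=R.from_rotvec(np.ravel(c['rvec'])).as_matrix(); Rw=Rc.T; t=-Rc.T@np.ravel(c['tvec'])
    return K,Rw,t
def shot(name,fn=None):
    o=ctrl.get_obs(); im,d=vision.get_image(name); C=cam(name,o)
    if fn: cv2.imwrite('pics/'+fn,im[:,:,::-1]); 
    return im,d,C
def cloud(d,C):
    K,Rw,t=C; v,u=np.mgrid[:d.shape[0],:d.shape[1]]
    p=np.stack([(u-K[0,2])/K[0,0]*d,(v-K[1,2])/K[1,1]*d,d],-1)
    return p@Rw.T+t
def ray(px,C,z):
    K,Rw,t=C; px=np.atleast_2d(px).astype(float)
    r=np.c_[(px[:,0]-K[0,2])/K[0,0],(px[:,1]-K[1,2])/K[1,1],np.ones(len(px))]@Rw.T
    return t+r*((z-t[2])/r[:,2])[:,None]
E
python3 - <<'E'
from h import *
for n in('top','scene'):
    im,d,C=shot(n,n+'0.png'); np.savez('pics/'+n+'0.npz',im=im,d=d); print(n,C[2],C[1][:,2])
o=ctrl.get_obs(); print(o, ctrl.tcp_to_tips)
E
```

```text
pics
top [-0.07252883  0.41270147  1.69886152] [ 0.36422722 -0.15072252 -0.91903278]
scene [-0.10065839 -0.53272022  0.90599947] [ 0.51547026  0.54300854 -0.66289677]
{'t': 0.1, 'q': array([ 9.82012396e-01,  5.33060999e-02,  1.61417098e+00,  9.22423913e-06,
        1.47600668e+00, -1.19030229e-01]), 'dq': array([ 0.00103732, -0.00210914, -0.00129559,  0.00169171, -0.00094535,
       -0.00137457]), 'effort': array([ 4.13849757e-04, -3.94898236e+01, -3.71365786e+01, -7.28402256e-05,
        3.82025886e-03,  2.30751652e-05]), 'tool_pos': array([0.28259485, 0.55678981, 0.214568  ]), 'tool_rot': array([-7.30968088e-01, -3.05468668e+00,  2.78085235e-03]), 'contact_force': array([-0.7025153 ,  1.27926807,  0.08970801]), 'wrist_torque': array([ 0.0068934 , -0.00544912, -0.01025584]), 'opening': 0.0852098626349695} 0.022
```

View pics/top0.png

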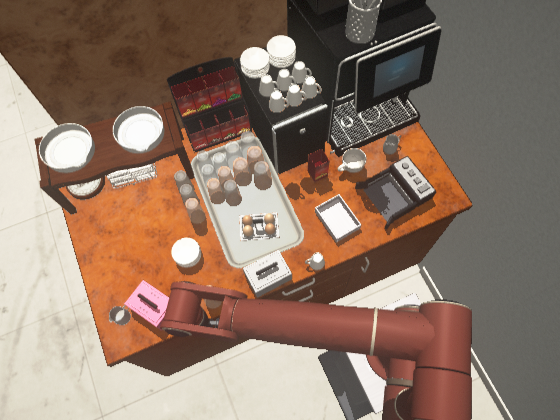

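View pics/scene0.png

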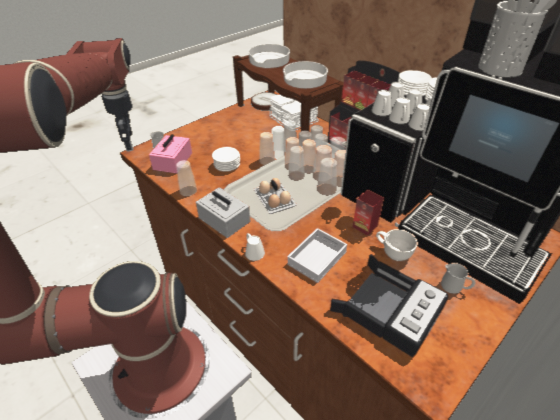

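The top view shows the steamer at about (400,190), pan (338,217), rack (260,227), grey lid (266,272) and pink decoy (150,303). The scene view agrees: keys at about (420,308), with the on key on the far/right or near end still to be determined.

```bash
cat >> h.py <<'E'
def rect(p):
    (c,s,a)=cv2.minAreaRect(p[:,:2].astype(np.float32)*1000); return np.round(c,1),np.round(s,1),round(a,2)
E
python3 - <<'E'
from h import *
for n in('top','scene'):
    z=np.load('pics/%s0.npz'%n); im,d=z['im'],z['d']; C=cam(n); P=cloud(d,C)
    boxes={'top':{'pan':(310,190,365,245),'steam':(355,150,440,235),'rack':(235,205,285,250),'lid':(238,245,296,297)},
     'scene':{'pan':(283,228,350,282),'steam':(330,255,450,355),'rack':(250,175,300,215),'lid':(193,185,252,235)}}[n]
    for k,(a,b,c,e) in boxes.items():
        p=P[b:e,a:c].reshape(-1,3); g=im[b:e,a:c].reshape(-1,3).astype(int)
        ok=(d[b:e,a:c].ravel()>0); sat=g.max(1)-g.min(1)
        for lo,hi in {'pan':[(.028,.042)],'steam':[(.060,.075),(.040,.056)],'rack':[(.062,.085),(.01,.022),(.04,.062)],'lid':[(.066,.078),(.085,.11)]}[k]:
            m=ok&(p[:,2]>lo)&(p[:,2]<hi)
            if k=='lid': m&=sat<40
            mm=np.zeros((e-b)*(c-a),np.uint8); mm[m]=1
            nl,lab,st,_=cv2.connectedComponentsWithStats(mm.reshape(e-b,c-a),connectivity=8)
            if nl<2: continue
            L=1+np.argmax(st[1:,4]); q=p[lab.ravel()==L]
            print(n,k,lo,hi,len(q),*rect(q),'zmed',round(np.median(q[:,2]),4))
    # worktop check
    cv2.imwrite('pics/%s_st.png'%n, cv2.resize(im[140:240,350:450] if n=='top' else im[250:360,325:460],None,fx=5 if n=='top' else 4.4,fy=5 if n=='top' else 4.4,interpolation=cv2.INTER_CUBIC)[:,:,::-1])
E
```

```text
top pan 0.028 0.042 147 [519.  -31.3] [153.5 114. ] 7.19 zmed 0.0352
top steam 0.06 0.075 885 [ 529.8 -350.6] [188.5  91.3] 7.65 zmed 0.0676
top steam 0.04 0.056 319 [ 525.9 -273.9] [249.1 162.2] 23.17 zmed 0.0504
top rack 0.062 0.085 43 [607.7 253.4] [34.  13.4] 72.35 zmed 0.078
top rack 0.01 0.022 191 [586.2 246.2] [91.  74.7] 71.83 zmed 0.018
top rack 0.04 0.062 138 [593.1 215.7] [34.7 75.8] 71.48 zmed 0.0528
top lid 0.066 0.078 770 [420.4 296.7] [104.2 143.2] 4.31 zmed 0.0741
top lid 0.085 0.11 91 [421.1 294.8] [14.4 83.4] 4.98 zmed 0.1029
scene pan 0.028 0.042 353 [516.3 -33.1] [154.9 111.7] 7.12 zmed 0.033
scene steam 0.06 0.075 2183 [ 528.4 -354.7] [185.9  86.5] 7.01 zmed 0.0654
scene steam 0.04 0.056 515 [ 432.6 -295.1] [ 34.  236.5] 13.21 zmed 0.0485
scene rack 0.062 0.085 45 [605.1 250.9] [41.4 11.6] 77.88 zmed 0.0745
scene rack 0.01 0.022 332 [606.2 249.5] [148.1 104.8] 70.58 zmed 0.0166
scene rack 0.04 0.062 90 [581.6 234.9] [78.3 33.3] 61.27 zmed 0.0507
scene lid 0.066 0.078 853 [418.4 292.7] [104.9 148.3] 5.45 zmed 0.0723
scene lid 0.085 0.11 96 [417.7 293.6] [13.8 80.9] 4.02 zmed 0.099
```

View pics/scene_st.png

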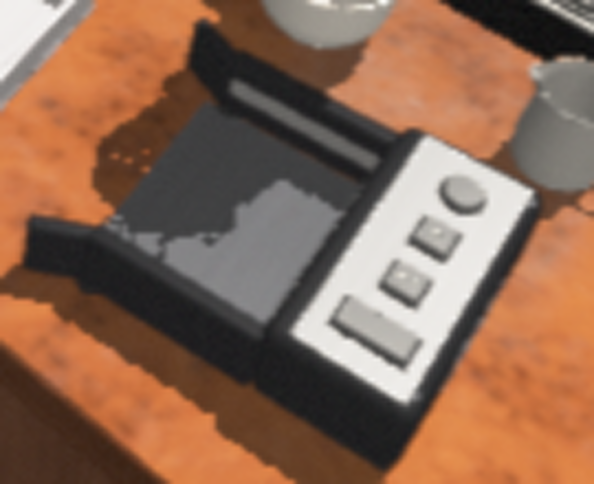

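The crop shows the round key at the far end (465,193), one-dot soft at (435,240), two-dot hard at (405,283) and long start at (375,330). So steamer +y is world +x, and steamer x points along -y.

```bash
cat >> h.py <<'E'
def go(pos=None,yaw=None):
    """print tool-frame move needed: pos in mm (tool TCP), yaw deg = world angle of tool y"""
    o=ctrl.get_obs(); M=R.from_rotvec(o['tool_rot']).as_matrix(); p=np.array(o['tool_pos'])*1e3
    y0=np.degrees(np.arctan2(M[1,1],M[0,1])); print('t',round(o['t'],2),'at',p.round(1),'yaw',y0.round(2),'zax',M[:,2].round(4),'q',np.round(o['q'],2),'F',np.round(o['contact_force'],1),'op',round(o['opening']*1e3,1))
    if yaw is None: yaw=y0
    print(' turn rz %.4f'%np.radians(y0-yaw))
    if pos is not None:
        a=np.radians(yaw); d=np.array(pos)-p; ty=np.array([np.cos(a),np.sin(a)]); tx=np.array([-ty[1],ty[0]])*1.0
        # tool z down: x = y cross z(down)
        tx=np.cross([ty[0],ty[1],0],[0,0,-1])[:2]
        print(' then shift cm  x %.2f y %.2f z %.2f'%(d[:2]@tx/10,d[:2]@ty/10,-d[2]/10))
E
python3 - <<'E'
from h import *
print(np.round(vision.calibration('wrist')['hand_eye'],3), vision.calibration('wrist')['fx'])
z=np.load('pics/top0.npz'); P=cloud(z['d'],cam('top'))
for k,(u,v) in dict(cup=(315,260),saucers=(187,252),carton=(318,165),bowl=(350,160),jug=(392,146),hoch=(150,303)).items(): print(k,P[v,u].round(3))
go((590,-10,300),97.2)
E
```

```text
[[-0.001 -0.957 -0.29   0.075]
 [ 1.    -0.001  0.     0.   ]
 [-0.    -0.29   0.957 -0.158]
 [ 0.     0.     0.     1.   ]] 354.1039825653347
cup [0.39  0.124 0.059]
saucers [0.611 0.531 0.046]
carton [ 0.702 -0.033  0.123]
bowl [ 0.728 -0.194  0.003]
jug [ 0.689 -0.351  0.06 ]
hoch [0.467 0.7   0.105]
t 0.1 at [282.6 556.8 214.6] yaw 63.09 zax [-0.0011 -0.0016 -1.    ] q [ 0.98  0.05  1.61  0.    1.48 -0.12] F [-0.7  1.3  0.1] op 85.2
 turn rz -0.5954
 then shift cm  x -23.39 y -60.08 z -8.54
```

```bash
python3 - <<'E'
from h import *
go((520,-110,215),97.2)
E
```

```text
t 0.1 at [282.6 556.8 214.6] yaw 63.09 zax [-0.0011 -0.0016 -1.    ] q [ 0.98  0.05  1.61  0.    1.48 -0.12] F [-0.7  1.3  0.1] op 85.2
 turn rz -0.5954
 then shift cm  x -15.20 y -69.13 z -0.04
```

>>> jog_arm([
  [0, 0, -0.1, 0, 0, 0, 1],
  [0, 0, -0.1, 0, 0, 0, 1],
  [0, 0, -0.1, 0, 0, 0, 1],
  [0, 0, -0.1, 0, 0, 0, 1],
  [0, 0, -0.1, 0, 0, 0, 1],
  [0, 0, -0.095, 0, 0, 0, 0.5],
  [0, 0, 0, -0.8, -3.6, 0, 0.5],
  [0, 0, 0, -0.8, -3.6, 0, 0.5],
  [0, 0, 0, -0.8, -3.6, 0, 0.5],
  [0, 0, 0, -0.8, -3.6, 0, 0.5],
  [0, 0, 0, -0.8, -3.6, 0, 0.5],
  [0, 0, 0, -0.8, -3.6, 0, 0.5],
])

```text
t: 1.1
tool_pos: [0.3574, 0.3472, 0.2151]
tool_rot: [0.197, -3.135, 0.001]
contact_force: [0.1, 0.6, 0.2]
opening: 0.0428
```

>>> jog_arm([
  [0, 0, 0, -0.8, -3.6, 0, 0.5],
  [0, 0, 0, -0.8, -3.6, 0, 0.5],
  [0, 0, 0, -0.8, -3.6, 0, 0.5],
  [0, 0, 0, -0.8, -3.6, 0, 0.5],
  [0, 0, 0, -0.8, -3.6, 0, 0.5],
  [0, 0, 0, -0.8, -3.6, 0, 0.5],
  [0, 0, 0, -0.8, -3.6, 0, 0.5],
  [0, 0, 0, -0.8, -3.6, 0, 0.5],
  [0, 0, 0, -0.8, -3.6, 0, 0.5],
  [0, 0, 0, -0.8, -3.6, 0, 0.5],
  [0, 0, 0, -0.8, -3.6, 0, 0.5],
  [0, 0, 0, -0.8, -3.6, 0, 0.5],
])

```text
t: 2.1
tool_pos: [0.5067, -0.0695, 0.2153]
tool_rot: [0.196, -3.135, -0.0]
contact_force: [-0.2, 1.6, 0.7]
opening: 0.0425
```

>>> jog_arm([
  [0, 0, 0, -0.8, -3.6, 0, 0.5],
  [0, 0, 0, 0, 0, 0, 0.5],
  [0, 0, 0, 0, 0, 0, 0.5],
  [0, 0, 0, 0, 0, 0, 0.5],
])

```text
t: 2.43
tool_pos: [0.5187, -0.1021, 0.215]
tool_rot: [0.196, -3.134, -0.002]
contact_force: [-0.5, 1.2, -1.5]
opening: 0.0431
```

```bash
python3 - <<'E'
from h import *
go()
im,d,C=shot('wrist','w1.png'); np.savez('pics/w1.npz',im=im,d=d,K=C[0],R=C[1],t=C[2]); print(C[2])
E
```

```text
t 2.43 at [ 518.7 -102.1  215. ] yaw 97.15 zax [-1.3e-03  9.0e-04 -1.0e+00] q [-0.34 -0.18  1.83  0.    1.49 -2.03] F [-0.5  1.2 -1.5] op 43.1
 turn rz 0.0000
[ 0.44481256 -0.11089969  0.37284551]
```

View pics/w1.png

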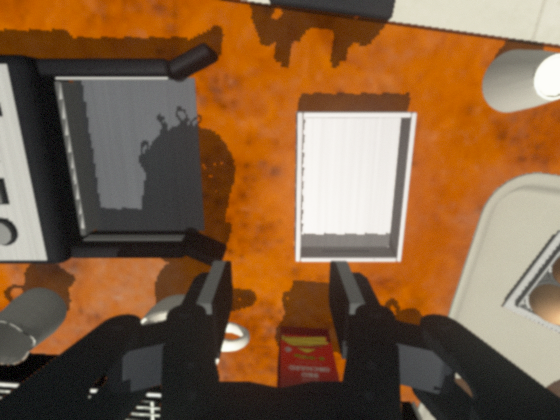

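The wrist view shows the pan rim from (297,112) to (414,261), and the steamer pocket at left with arms at rows about 68 and 245, housing edge at column about 55.

```bash
python3 - <<'E'
from h import *
z=np.load('pics/w1.npz'); C=(z['K'],z['R'],z['t']); P=cloud(z['d'],C)
print('worktop z',P[150:180,230:280,2].mean().round(4), P[300:305,260,2])
p=P[95:280,280:430].reshape(-1,3); m=(p[:,2]>.030)&(p[:,2]<.043); print('pan',rect(p[m]),np.median(p[m][:,2]))
# arms: fit lines in image via depth class
a=np.radians(7.2); ex=np.array([np.sin(a),-np.cos(a)]); ey=np.array([np.cos(a),np.sin(a)])
O=np.array([.5157,-.2483])
Q=P.copy(); S=np.stack([(P[...,:2]-O)@ex,(P[...,:2]-O)@ey,P[...,2]],-1)*1e3
reg=S[40:270,0:230].reshape(-1,3)
arm=reg[(reg[:,2]>49)&(reg[:,2]<57)&(reg[:,0]>-45)&(reg[:,0]<50)]
for s in(1,-1):
    q=arm[np.sign(arm[:,1])==s]; print('arm',s,len(q),np.percentile(q[:,1],[1,5,50,95,99]).round(1),np.median(q[:,2]))
    f=np.polyfit(q[:,0],q[:,1],1); print(' slope deg',np.degrees(np.arctan(f[0])).round(2),'mid y',f[1].round(1))
    # inner edge per x bin
    e=[ (x,(q[abs(q[:,0]-x)<4][:,1]*s).min()) for x in range(-40,45,8) if (abs(q[:,0]-x)<4).any()]; print(np.round(e,1).tolist())
h=reg[(reg[:,2]>60)&(reg[:,2]<72)]; print('housing edge x',[round(np.percentile(h[abs(h[:,1]-y)<5][:,0],1),1) for y in range(-80,81,20)], np.percentile(h[:,1],[.5,99.5]))
ps=((p[m][:,:2]-O)@np.c_[ex,ey])*1e3; print('pan in steamer',ps.min(0),ps.max(0))
E
```

```text
worktop z 0.0015 [-0.00196891 -0.0001487  -0.00054252 -0.00153001 -0.00049774]
pan (array([515.8, -30.2]), array([148.6, 110.1]), 7.14) 0.0350552458174434
arm 1 1137 [78.3 79.2 84.3 90.5 90.9] 51.133116059972394
 slope deg 0.01 mid y 84.5
[[-40.0, 78.3], [-32.0, 78.3], [-24.0, 78.2], [-16.0, 78.3], [-8.0, 78.2], [0.0, 78.4], [8.0, 78.3], [16.0, 78.2], [24.0, 78.3], [32.0, 79.0], [40.0, 78.2]]
arm -1 1768 [-90.4 -90.2 -84.6 -78.6 -78.4] 51.03287186802049
 slope deg -0.06 mid y -84.4
[[-40.0, 78.4], [-32.0, 77.7], [-24.0, 77.8], [-16.0, 77.8], [-8.0, 77.8], [0.0, 78.5], [8.0, 77.8], [16.0, 77.8], [24.0, 77.8], [32.0, 77.8], [40.0, 77.8]]
housing edge x [np.float64(60.6), np.float64(60.5), np.float64(60.9), np.float64(60.4), np.float64(60.6), np.float64(61.2), np.float64(60.8), np.float64(60.7), np.float64(61.0)] [-89.7052151   90.91700203]
pan in steamer [-271.37434228  -46.90783229] [-161.27598066  101.70763067]
```

```bash
python3 - <<'E'
from h import *
go((509.4,21.2,36),97.2)
E
```

```text
t 2.48 at [ 518.7 -101.5  215.2] yaw 97.22 zax [-9.e-04  7.e-04 -1.e+00] q [-0.33 -0.18  1.83  0.    1.49 -2.03] F [ 0.9  0.  -0.7] op 42.5
 turn rz 0.0003
 then shift cm  x -0.61 y 12.29 z 17.92
```

>>> jog_arm([
  [0, 0, 0, -0.2, 3.0, 2.0, 0.5],
  [0, 0, 0, -0.2, 3.0, 2.0, 0.5],
  [0, 0, 0, -0.2, 3.1, 2.0, 0.5],
  [0, 0, 0, 0, 3.2, 2.0, 0.5],
  [0, 0, 0, 0, 0, 2.5, 0.5],
  [0, 0, 0, 0, 0, 2.5, 0.5],
  [0, 0, 0, 0, 0, 0, 0.5],
  [0, 0, 0, 0, 0, 0, 0.5],
])

```text
t: 3.15
tool_pos: [0.508, 0.0217, 0.0846]
tool_rot: [0.2, -3.132, -0.001]
contact_force: [-0.5, 1.0, 1.7]
opening: 0.0429
```

```bash
python3 - <<'E'
from h import *
go((509.4,21.2,36),97.2)
im,d,C=shot('wrist'); P=cloud(d,C)
p=P.reshape(-1,3); m=(p[:,2]>.030)&(p[:,2]<.042)&(abs(p[:,0]-.515)<.11)&(abs(p[:,1]+.03)<.1)
print(rect(p[m]))
E
```

```text
t 3.15 at [508.   21.7  84.6] yaw 97.29 zax [-3.4e-03  4.0e-04 -1.0e+00] q [-0.1  -0.11  2.    0.    1.25 -1.8 ] F [-0.5  1.   1.7] op 42.9
 turn rz 0.0016
 then shift cm  x -0.13 y -0.07 z 4.86
(array([516.2, -30.5]), array([149.8, 110.5]), 7.27)
```

Consistent. Descend and grip the rear wall.

>>> jog_arm([
  [0, 0, 0, -0.1, -0.1, 1.6, 0.5],
  [0, 0, 0, 0, 0, 1.6, 0.5],
  [0, 0, 0, 0, 0, 1.6, 0.5],
  [0, 0, 0, 0, 0, 0, 0.5],
  [0, 0, 0, 0, 0, 0, 0.2],
  [0, 0, 0, 0, 0, 0, 0.1],
  [0, 0, 0, 0, 0, 0, 0],
  [0, 0, 0, 0, 0, 0, 0],
  [0, 0, 0, 0, 0, 0, 0],
  [0, 0, 0, 0, 0, 0, 0],
], grip_force=50)

```text
t: 4.03
tool_pos: [0.5113, 0.0194, 0.0383]
tool_rot: [-0.196, 3.134, -0.0]
contact_force: [-0.1, 0.9, 0.0]
opening: 0.0001
```

```bash
cat >> h.py <<'E'
O=np.array([.5159,-.2489]); A=np.radians(7.2); EX=np.array([np.sin(A),-np.cos(A)]); EY=np.array([np.cos(A),np.sin(A)])
def S(p): return np.stack([(p[...,:2]-O)@EX,(p[...,:2]-O)@EY,p[...,2]],-1)*1e3
def W(x,y): return (O*1e3+x*EX+y*EY)
E
python3 - <<'E'
from h import *
go()
o=ctrl.get_obs(); t=S(np.array(o['tool_pos'])); print('tcp in steamer',t)
im,d,C=shot('wrist','w2.png'); P=cloud(d,C); s=S(P).reshape(-1,3)
m=(s[:,2]>31)&(s[:,2]<41)&(abs(s[:,0]+210)<62)&(abs(s[:,1]-27)<90); print(m.sum(),s[m].min(0),s[m].max(0),rect(P.reshape(-1,3)[m]))
E
```

```text
t 4.03 at [511.3  19.4  38.3] yaw 97.17 zax [ 1.e-03 -2.e-04 -1.e+00] q [-0.11 -0.04  2.02 -0.    1.16 -1.8 ] F [-0.1  0.9  0. ] op 0.1
 turn rz 0.0000
tcp in steamer [-266.81007957   29.03914008   38.33781528]
8603 [-271.90845002  -47.53461408   31.00194023] [-161.16056983  102.98911104   37.42743764] (array([516.3, -30.7]), array([150. , 110.7]), 6.9)
```

View pics/w2.png

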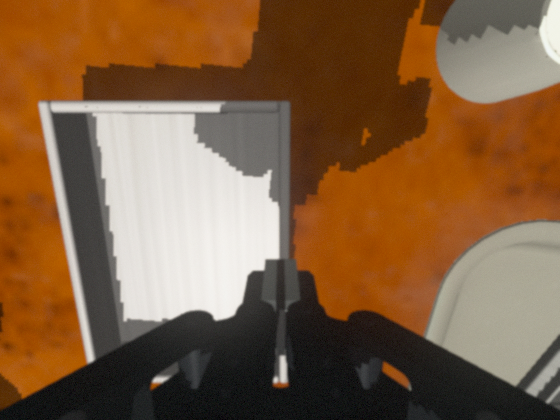

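The fingers appear to straddle the wall (column 283), but the opening reads 0. I'll test with a small slide.

>>> jog_arm([
  [0, 0, 0, 0, -0.5, 0, 0],
  [0, 0, 0, 0, -0.5, 0, 0],
  [0, 0, 0, 0, -0.5, 0, 0],
  [0, 0, 0, 0, 0, 0, 0],
])

```text
t: 4.42
tool_pos: [0.5129, 0.0036, 0.0377]
tool_rot: [-0.195, 3.136, -0.001]
contact_force: [-0.4, 0.1, 0.1]
opening: 0.0002
```

```bash
cat >> h.py <<'E'
def pan(fn=None,cx=-210,cy=27):
    go(); o=ctrl.get_obs(); print('tcp in steamer',S(np.array(o['tool_pos'])).round(1))
    im,d,C=shot('wrist',fn); P=cloud(d,C); s=S(P).reshape(-1,3)
    m=(s[:,2]>31)&(s[:,2]<41)&(abs(s[:,0]-cx)<62)&(abs(s[:,1]-cy)<90); print('pan',m.sum(),s[m].min(0).round(1),s[m].max(0).round(1),'ctr/ang',rect(s[m]/1e3))
    return im,d,C
E
python3 - <<'E'
from h import *
im,d,C=pan(); s=S(cloud(d,C)); 
for r in (240,262,275,290): print(r,[ (c,s[r,c].round(0).tolist()) for c in range(262,304,5)])
E
```

```text
t 4.42 at [512.9   3.6  37.7] yaw 97.11 zax [ 0.e+00 -3.e-04 -1.e+00] q [-0.14 -0.03  2.01 -0.    1.16 -1.83] F [-0.4  0.1  0.1] op 0.2
 turn rz 0.0000
tcp in steamer [-250.9   28.7   37.7]
pan 8237 [-272.   -47.1   31. ] [-161.   102.4   37.9] ctr/ang (array([-216.5,   27.7]), array([149.4, 111. ]), 89.88)
240 [(262, [-241.0, 29.0, 4.0]), (267, [-244.0, 29.0, 5.0]), (272, [-247.0, 29.0, 4.0]), (277, [-250.0, 29.0, 5.0]), (282, [-253.0, 29.0, 5.0]), (287, [-255.0, 29.0, 4.0]), (292, [-258.0, 29.0, 4.0]), (297, [-261.0, 29.0, 5.0]), (302, [-264.0, 29.0, 5.0])]
262 [(262, [-241.0, 43.0, 5.0]), (267, [-246.0, 16.0, 62.0]), (272, [-248.0, 16.0, 61.0]), (277, [-250.0, 17.0, 60.0]), (282, [-252.0, 17.0, 60.0]), (287, [-254.0, 17.0, 61.0]), (292, [-256.0, 16.0, 61.0]), (297, [-261.0, 43.0, 5.0]), (302, [-264.0, 43.0, 4.0])]
275 [(262, [-244.0, 20.0, 65.0]), (267, [-246.0, 17.0, 71.0]), (272, [-248.0, 17.0, 72.0]), (277, [-250.0, 17.0, 72.0]), (282, [-252.0, 17.0, 72.0]), (287, [-254.0, 16.0, 73.0]), (292, [-256.0, 16.0, 73.0]), (297, [-258.0, 17.0, 72.0]), (302, [-261.0, 21.0, 63.0])]
290 [(262, [-245.0, 17.0, 83.0]), (267, [-247.0, 17.0, 83.0]), (272, [-249.0, 17.0, 83.0]), (277, [-250.0, 17.0, 83.0]), (282, [-252.0, 17.0, 84.0]), (287, [-254.0, 17.0, 84.0]), (292, [-256.0, 17.0, 84.0]), (297, [-258.0, 17.0, 83.0]), (302, [-260.0, 20.0, 77.0])]
```

>>> jog_arm([
  [0, 0, 0, 0, 0, 0.3, 0],
  [0, 0, 0, 0, 0, 0.3, 0],
  [0, 0, 0, 0, 0, 0.3, 0],
  [0, 0, 0, 0, 0, 0.3, 0],
  [0, 0, 0, 0, 0, 0.1, 0],
])

```text
t: 4.88
tool_pos: [0.5121, 0.0049, 0.0238]
tool_rot: [0.197, -3.134, -0.0]
contact_force: [-0.1, -0.8, -0.2]
opening: 0.0001
```

>>> jog_arm([
  [0, 0, 0, 0, 0, 0.2, 0],
  [0, 0, 0, 0, 0, 0.2, 0],
  [0, 0, 0, 0, 0, 0.2, 0],
  [0, 0, 0, 0, 0, 0.2, 0],
  [0, 0, 0, 0, 0, 0.2, 0],
  [0, 0, 0, 0, 0, 0, 0],
])

```text
t: 5.38
tool_pos: [0.5124, 0.0047, 0.0142]
tool_rot: [0.196, -3.135, -0.0]
contact_force: [0.5, -0.2, -1.0]
opening: 0.0002
```

```bash
python3 - <<'E'
from h import *
im,d,C=pan('w3.png'); s=S(cloud(d,C))
for r in range(250,300,6): print(r,s[r,280].round(0).tolist())
im,d,C=shot('scene','s3.png')
K,Rw,t=C
o=ctrl.get_obs(); p=Rw.T@(np.array(o['tool_pos'])-t); print('tcp px',K@p/p[2])
u,v=(K@p/p[2])[:2].astype(int); P=cloud(d,C); print(P[v-20:v+30:5,u].round(3))
E
```

```text
t 5.38 at [512.4   4.7  14.2] yaw 97.17 zax [-7.e-04  1.e-04 -1.e+00] q [-0.14  0.01  2.02 -0.    1.11 -1.83] F [ 0.5 -0.2 -1. ] op 0.2
 turn rz 0.0000
tcp in steamer [-252.    28.3   14.2]
pan 11027 [-272.   -47.2   31. ] [-161.3   69.1   41. ] ctr/ang (array([-216.6,   10.9]), array([116.3, 110.7]), 89.99)
250 [-253.0, 25.0, 5.0]
256 [-253.0, 28.0, 6.0]
262 [-253.0, 16.0, 37.0]
268 [-253.0, 17.0, 42.0]
274 [-253.0, 16.0, 48.0]
280 [-253.0, 16.0, 53.0]
286 [-253.0, 17.0, 56.0]
292 [-253.0, 17.0, 61.0]
298 [-253.0, 16.0, 66.0]
tcp px [307.24881316 248.03225603   1.        ]
[[ 0.503  0.001  0.109]
 [ 0.496 -0.006  0.099]
 [ 0.502 -0.002  0.071]
 [ 0.504 -0.001  0.047]
 [ 0.521  0.013  0.002]
 [ 0.505 -0.002  0.003]
 [ 0.489 -0.017  0.006]
 [ 0.477 -0.029  0.003]
 [ 0.444 -0.059  0.034]
 [ 0.446 -0.058  0.009]]
```

Both cameras show the tips about 22 mm *above* the reported TCP, so tip z = TCP z + 22 mm. I'll work with this measured offset: lift clear, go back over the wall and grip lower.

>>> jog_arm([
  [0, 0, 0, 0, 0, -1.2, 0],
  [0, 0, 0, 0, 0, -1.3, 0.4],
  [0, 0, 0, 0, 0, 0, 0.4],
  [0, 0, 0, 0, 0.8, 0, 0.4],
  [0, 0, 0, 0, 0.9, 0, 0.4],
  [0, 0, 0, 0, 0, 0, 0.4],
  [0, 0, 0, 0, 0, 1.2, 0.4],
  [0, 0, 0, 0, 0, 1.2, 0.4],
  [0, 0, 0, 0, 0, 1.2, 0.4],
  [0, 0, 0, 0, 0, 1.1, 0.4],
  [0, 0, 0, 0, 0, 0, 0.4],
  [0, 0, 0, 0, 0, 0, 0.4],
])

```text
t: 6.48
tool_pos: [0.5096, 0.0215, -0.0087]
tool_rot: [0.196, -3.133, -0.001]
contact_force: [-0.1, -0.4, -0.1]
opening: 0.0343
```

>>> jog_arm([
  [0, 0, 0, 0, 0, 0, 0.2],
  [0, 0, 0, 0, 0, 0, 0.1],
  [0, 0, 0, 0, 0, 0, 0],
  [0, 0, 0, 0, 0, 0, 0],
  [0, 0, 0, 0, 0, 0, 0],
  [0, 0, 0, 0, 0, 0, 0],
], grip_force=50)

```text
t: 6.98
tool_pos: [0.5109, 0.0213, -0.0068]
tool_rot: [-0.196, 3.135, -0.001]
contact_force: [-0.6, -0.9, 1.2]
opening: 0.0038
```

```bash
python3 - <<'E'
from h import *
pan()
E
```

```text
t 6.98 at [510.9  21.3  -6.8] yaw 97.17 zax [ 8.e-04 -4.e-04 -1.e+00] q [-0.1   0.04  2.03 -0.    1.07 -1.8 ] F [-0.6 -0.9  1.2] op 3.8
 turn rz 0.0000
tcp in steamer [-268.7   29.    -6.8]
pan 10961 [-272.   -47.4   31. ] [-161.1   68.7   41. ] ctr/ang (array([-216.6,   10.8]), array([116.3, 110.5]), 89.72)
```

>>> jog_arm([
  [0, 0, 0, 0.2, -0.5, 0, 0],
  [0, 0, 0, 0.4, -1.0, 0, 0],
  [0, 0, 0, 0.5, -1.2, 0, 0],
  [0, 0, 0, 0.5, -1.2, 0, 0],
  [0, 0, 0, 0.5, -1.2, 0, 0],
  [0, 0, 0, 0.4, -1.0, 0, 0],
  [0, 0, 0, 0.2, -0.5, 0, 0],
  [0, 0, 0, 0, 0, 0, 0],
  [0, 0, 0, 0, 0, 0, 0],
])

```text
t: 7.78
tool_pos: [0.4921, -0.0486, -0.0069]
tool_rot: [0.197, -3.135, 0.004]
contact_force: [-1.9, -5.0, 5.9]
opening: 0.0044
```

```bash
python3 - <<'E'
from h import *
im,d,C=pan('w4.png',-150,0); s=S(cloud(d,C)).reshape(-1,3)
p=s[(s[:,2]>31)&(s[:,2]<38)&(abs(s[:,0]+150)<62)]; print('rim near edge y', [p[abs(p[:,0]-x)<6][:,1].min().round(1) for x in(-190,-170,-150,-130,-110)])
q=s[(s[:,2]>49)&(s[:,2]<56)&(s[:,0]>-45)&(s[:,0]<50)&(s[:,1]<0)&(s[:,1]>-100)]; print('arm',len(q), np.percentile(q[:,1],[1,99]) if len(q) else '')
E
```

```text
t 7.78 at [492.1 -48.6  -6.9] yaw 97.18 zax [-2.0e-04 -2.5e-03 -1.0e+00] q [-0.25 -0.    2.07 -0.    1.07 -1.94] F [-1.9 -5.   5.9] op 4.4
 turn rz 0.0000
tcp in steamer [-201.7    1.5   -6.9]
pan 11165 [-211.9  -74.5   31. ] [-94.4  42.9  41. ] ctr/ang (array([-153.2,  -15.8]), array([117.4, 117.5]), 89.95)
rim near edge y [np.float64(-74.4), np.float64(-74.5), np.float64(-74.5), np.float64(-74.5), np.float64(-74.5)]
arm 0
```

>>> jog_arm([
  [0, 0, 0, 0.05, -0.7, 0, 0],
  [0, 0, 0, 0, -1.2, 0, 0],
  [0, 0, 0, 0, -1.2, 0, 0],
  [0, 0, 0, 0, -1.2, 0, 0],
  [0, 0, 0, 0, -1.2, 0, 0],
  [0, 0, 0, 0, -1.2, 0, 0],
  [0, 0, 0, 0, -0.7, 0, 0],
  [0, 0, 0, 0, 0, 0, 0],
])

```text
t: 8.5
tool_pos: [0.5015, -0.1214, -0.0068]
tool_rot: [-0.196, 3.135, -0.001]
contact_force: [0.9, -0.2, 4.0]
opening: 0.0041
```

```bash
python3 - <<'E'
from h import *
im,d,C=pan('w5.png',-76,0); s=S(cloud(d,C)).reshape(-1,3)
p=s[(s[:,2]>31)&(s[:,2]<38)&(abs(s[:,0]+76)<62)]; print('rim near edge y', [p[abs(p[:,0]-x)<6][:,1].min().round(1) for x in(-120,-100,-80,-60,-40)])
q=s[(s[:,2]>49)&(s[:,2]<56)&(s[:,0]>-45)&(s[:,0]<50)&(s[:,1]<0)&(s[:,1]>-100)]; print('arm',len(q), np.percentile(q[:,1],[1,99]) if len(q) else '')
E
```

```text
t 8.5 at [ 501.5 -121.4   -6.8] yaw 97.15 zax [ 6.e-04 -3.e-04 -1.e+00] q [-0.38  0.05  2.02 -0.    1.07 -2.08] F [ 0.9 -0.2  4. ] op 4.1
 turn rz 0.0000
tcp in steamer [-128.3    1.7   -6.8]
pan 12389 [-137.7  -90.    31. ] [-21.1  41.7  41. ] ctr/ang (array([-77.2, -25.7]), array([119.1, 128.4]), 3.2)
rim near edge y [np.float64(-74.3), np.float64(-74.4), np.float64(-102.6), np.float64(-84.6), np.float64(-77.6)]
arm 0
```

>>> jog_arm([
  [0, 0, 0, 0.05, -0.7, 0, 0],
  [0, 0, 0, 0, -1.1, 0, 0],
  [0, 0, 0, 0, -1.1, 0, 0],
  [0, 0, 0, 0, -1.1, 0, 0],
  [0, 0, 0, 0, -1.1, 0, 0],
  [0, 0, 0, 0, -1.1, 0, 0],
  [0, 0, 0, 0, -0.5, 0, 0],
  [0, 0, 0, 0, -0.3, 0, 0],
  [0, 0, 0, 0, 0, 0, 0],
])

```text
t: 9.3
tool_pos: [0.5095, -0.1894, -0.0069]
tool_rot: [-0.196, 3.135, 0.003]
contact_force: [-0.5, 3.9, 7.1]
opening: 0.0038
```

>>> jog_arm([
  [0, 0, 0, 0, -0.2, 0, 0],
  [0, 0, 0, 0, -0.2, 0, 0],
  [0, 0, 0, 0, -0.2, 0, 0],
  [0, 0, 0, 0, -0.1, 0, 0],
  [0, 0, 0, 0, 0, 0, 0],
])

```text
t: 9.72
tool_pos: [0.5102, -0.1954, -0.0068]
tool_rot: [0.197, -3.135, -0.005]
contact_force: [-0.5, 7.5, 9.2]
opening: 0.0042
```

```bash
python3 - <<'E'
from h import *
im,d,C=pan('w6.png',0,0); s=S(cloud(d,C)).reshape(-1,3)
p=s[(s[:,2]>31)&(s[:,2]<37)&(abs(s[:,1])<76)]; print('rim x', [(p[(abs(p[:,1]-y)<4)&(p[:,0]<62)][:,0].min().round(1),p[(abs(p[:,1]-y)<4)&(p[:,0]<62)][:,0].max().round(1)) for y in(-60,-40,-20,0)])
E
```

```text
t 9.72 at [ 510.2 -195.4   -6.8] yaw 97.19 zax [-2.0e-04  2.9e-03 -1.0e+00] q [-0.5   0.12  1.95  0.    1.08 -2.2 ] F [-0.5  7.5  9.2] op 4.2
 turn rz 0.0000
tcp in steamer [-53.8   1.1  -6.8]
pan 13314 [-62.  -82.3  31. ] [60.  46.6 41. ] ctr/ang (array([ -1. , -17.8]), array([127.9, 122.7]), 2.86)
rim x [(np.float64(-56.9), np.float64(-52.2)), (np.float64(-57.0), np.float64(-52.1)), (np.float64(-56.7), np.float64(48.9)), (np.float64(-56.4), np.float64(51.1))]
```

>>> jog_arm([
  [0, 0, 0, 0, -0.1, 0, 0],
  [0, 0, 0, 0, -0.1, 0, 0],
  [0, 0, 0, 0, -0.1, 0, 0],
  [0, 0, 0, 0, 0, 0, 0],
  [0, 0, 0, 0, 0, 0, 0],
])

```text
t: 10.18
tool_pos: [0.5104, -0.1959, -0.0068]
tool_rot: [0.197, -3.134, -0.012]
contact_force: [-2.0, 16.8, 13.0]
opening: 0.0039
```

>>> jog_arm([
  [0, 0, 0, 0, -0.1, 0, 0],
  [0, 0, 0, 0, -0.1, 0, 0],
  [0, 0, 0, 0, 0, 0, 0],
  [0, 0, 0, 0, 0.3, 0, 0],
  [0, 0, 0, 0, 0.3, 0, 0.1],
  [0, 0, 0, 0, 0, 0, 0.25],
  [0, 0, 0, 0, 0, 0, 0.35],
  [0, 0, 0, 0, 0, -1.5, 0.35],
  [0, 0, 0, 0, 0, -2.5, 0.35],
  [0, 0, 0, 0, 0, -3.5, 0.35],
  [0, 0, 0, 0, 0, -3.5, 0.35],
  [0, 0, 0, 0, 0, -3.5, 0.35],
])

```text
t: 11.18
tool_pos: [0.509, -0.1965, 0.1382]
tool_rot: [0.195, -3.134, -0.001]
contact_force: [0.5, -0.5, -0.7]
opening: 0.03
```

>>> jog_arm([
  [0, 0, 0, 0, 0, -3.5, 0.35],
  [0, 0, 0, 0, 0, -3.5, 0.35],
  [0, 0, 0, 0, 0, 0, 0.35],
  [0, 0, 0, 0, 0, 0, 0.35],
])

```text
t: 11.52
tool_pos: [0.5111, -0.1975, 0.2106]
tool_rot: [-0.195, 3.131, -0.005]
contact_force: [-0.8, -0.7, -0.7]
opening: 0.0301
```

```bash
python3 - <<'E'
from h import *
im,d,C=pan('w7.png',0,0); s=S(cloud(d,C)); f=s.reshape(-1,3)
p=f[(f[:,2]>31)&(f[:,2]<38.5)&(abs(f[:,1])<76.5)&(f[:,0]>-62)&(f[:,0]<62)]; print('rim rear x', [(p[(abs(p[:,1]-y)<4)][:,0].min().round(1),p[(abs(p[:,1]-y)<4)&(p[:,0]<56)][:,0].max().round(1)) for y in(-60,-40,-20,0,20,40,60)])
print('rim y', [(p[(abs(p[:,0]-y)<4)][:,1].min().round(1),p[(abs(p[:,0]-y)<4)][:,1].max().round(1)) for y in(-40,-20,0,20,40)])
h=f[(f[:,2]>60)&(f[:,2]<72)&(f[:,0]>40)&(f[:,0]<200)]; print('housing edge x',[round(np.percentile(h[abs(h[:,1]-y)<5][:,0],1),1) for y in range(-80,81,40)])
# rack refinement target from scene: print where to look
go((606,250,215),161.5)
E
```

```text
t 11.52 at [ 511.1 -197.5  210.6] yaw 97.14 zax [ 0.0047 -0.0031 -1.    ] q [-0.5  -0.13  1.8  -0.    1.47 -2.2 ] F [-0.8 -0.7 -0.7] op 30.1
 turn rz 0.0000
tcp in steamer [-51.6   1.7 210.6]
pan 4617 [-61.5 -80.3  31. ] [59.3 83.5 41. ] ctr/ang (array([0.5, 2.9]), array([120.4, 163.9]), 1.31)
rim rear x [(np.float64(-56.0), np.float64(55.9)), (np.float64(-56.1), np.float64(55.9)), (np.float64(-56.1), np.float64(55.8)), (np.float64(-56.2), np.float64(55.8)), (np.float64(-56.2), np.float64(55.9)), (np.float64(-56.3), np.float64(56.0)), (np.float64(-56.3), np.float64(55.9))]
rim y [(np.float64(-76.1), np.float64(76.4)), (np.float64(-76.1), np.float64(76.3)), (np.float64(-76.1), np.float64(76.4)), (np.float64(-76.2), np.float64(76.3)), (np.float64(-76.2), np.float64(76.4))]
housing edge x [np.float64(60.6), np.float64(60.9), np.float64(60.9), np.float64(60.9), np.float64(60.9)]
t 11.57 at [ 509.9 -196.8  208. ] yaw 97.14 zax [ 7.e-04 -8.e-04 -1.e+00] q [-0.5  -0.13  1.8  -0.    1.47 -2.2 ] F [-0.9 -0.2 -1. ] op 30.0
 turn rz -1.1233
 then shift cm  x -45.42 y 5.06 z -0.70
```

View pics/w7.png

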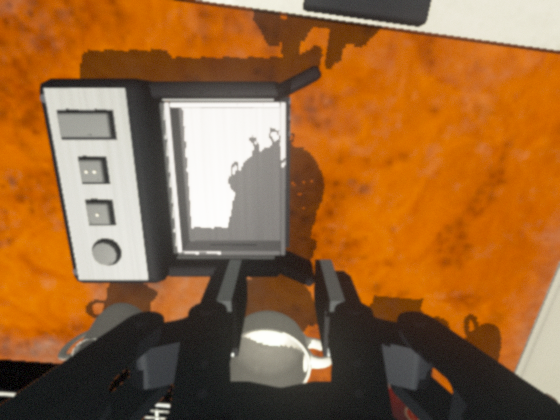

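The pan is home: gap uniform along the bar, both sides equal. The keys appear at on (105,252), soft (99,212), hard (93,170) and start (86,125). Next, the rack.

>>> jog_arm([
  [0, 0, 0, -0.6, 1.8, 0, 0.5],
  [0, 0, 0, -1.3, 3.7, 0, 0.5],
  [0, 0, 0, -1.3, 3.7, 0, 0.5],
  [0, 0, 0, -1.3, 3.7, 0, 0.5],
  [0, 0, 0, -1.3, 3.7, 0, 0.5],
  [0, 0, 0, -1.3, 3.7, 0, 0.5],
  [0, 0, 0, -1.3, 3.7, 0, 0.5],
  [0, 0, 0, -1.3, 3.7, 0, 0.5],
  [0, 0, 0, -1.3, 3.7, 0, 0.5],
  [0, 0, 0, -1.3, 3.7, 0, 0.5],
  [0, 0, 0, -1.3, 3.7, 0, 0.5],
  [0, 0, 0, -1.3, 3.7, 0, 0.5],
])

```text
t: 12.57
tool_pos: [0.6033, 0.2454, 0.2041]
tool_rot: [0.196, -3.13, 0.002]
contact_force: [1.1, -0.7, -0.2]
opening: 0.0426
```

>>> jog_arm([
  [0, 0, -0.112, 0, 0, 0, 0.5],
  [0, 0, -0.112, 0, 0, 0, 0.5],
  [0, 0, -0.112, 0, 0, 0, 0.5],
  [0, 0, -0.112, 0, 0, 0, 0.5],
  [0, 0, -0.112, 0, 0, 0, 0.5],
  [0, 0, -0.112, 0, 0, 0, 0.5],
  [0, 0, -0.112, 0, 0, 0, 0.5],
  [0, 0, -0.112, 0, 0, 0, 0.5],
  [0, 0, -0.112, 0, 0, 0, 0.5],
  [0, 0, -0.115, 0, 0, 0, 0.5],
  [0, 0, 0, 0, 0, 0, 0.5],
  [0, 0, 0, 0, 0, 0, 0.5],
])

```text
t: 13.57
tool_pos: [0.6035, 0.2435, 0.2049]
tool_rot: [1.829, -2.549, -0.002]
contact_force: [0.1, 0.0, -0.3]
opening: 0.0429
```

```bash
cat >> h.py <<'E'
def wrack(fn):
    o=ctrl.get_obs(); im,d,C=shot('wrist',fn); P=cloud(d,C); np.savez('pics/last.npz',im=im,d=d,P=P)
    return im,P
E
python3 - <<'E'
from h import *
go((606,250,215),161.5)
im,P=wrack('w8.png'); p=P.reshape(-1,3); near=np.hypot(p[:,0]-.606,p[:,1]-.25)<.1
for lo,hi in((.066,.09),(.010,.026)):
    m=near&(p[:,2]>lo)&(p[:,2]<hi); print(lo,m.sum(),rect(p[m]),np.median(p[m][:,2]))
m=near&(p[:,2]>.066)&(p[:,2]<.1); q=im.reshape(-1,3)[m].astype(int).sum(1); print(np.percentile(q,[5,50,95]))
E
```

```text
t 13.57 at [603.5 243.5 204.9] yaw 161.34 zax [-0.0041 -0.0013 -1.    ] q [ 0.27  0.12  1.56 -0.    1.47 -2.55] F [ 0.1  0.  -0.3] op 42.9
 turn rz -0.0029
 then shift cm  x -0.70 y -0.03 z -1.01
0.066 615 (array([606.1, 253.5]), array([37.4, 11.1]), 71.25) 0.0787396416514633
0.01 8570 (array([606.5, 253.9]), array([145.8, 104.4]), 71.0) 0.017618705773083665
[126.7 151.  248.5]
```

View pics/w8.png

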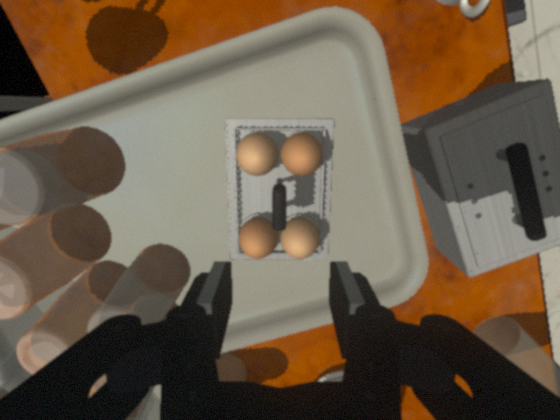

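The rack's grip is at (280,205), eggs around it with pad room between; the grey lid is at right (grip (523,190)), and the glasses are at left, about 130 mm away.

```bash
python3 - <<'E'
from h import *
go((606.3,253.7,30),161.1)
E
```

```text
t 13.62 at [603.8 243.6 205.5] yaw 161.35 zax [-3.2e-03 -9.0e-04 -1.0e+00] q [ 0.27  0.12  1.56 -0.    1.47 -2.55] F [-0.6 -1.  -0.4] op 42.9
 turn rz 0.0043
 then shift cm  x -1.04 y 0.09 z 17.55
```

>>> jog_arm([
  [0, 0, 0.004, -0.5, 0.05, 0.5, 0.4],
  [0, 0, 0, -0.54, 0.04, 1.5, 0.4],
  [0, 0, 0, 0, 0, 2.5, 0.4],
  [0, 0, 0, 0, 0, 2.5, 0.4],
  [0, 0, 0, 0, 0, 2.5, 0.4],
  [0, 0, 0, 0, 0, 1.5, 0.4],
  [0, 0, 0, 0, 0, 0, 0.4],
  [0, 0, 0, 0, 0, 0, 0.4],
])

```text
t: 14.28
tool_pos: [0.6062, 0.2541, 0.0961]
tool_rot: [1.829, -2.551, -0.001]
contact_force: [0.7, -0.4, 0.5]
opening: 0.0346
```

```bash
python3 - <<'E'
from h import *
im,P=wrack('w9.png'); p=P.reshape(-1,3); near=np.hypot(p[:,0]-.606,p[:,1]-.25)<.1
go((606.3,253.7,30),161.1)
m=near&(p[:,2]>.066)&(p[:,2]<.086); mm=m.reshape(420,560).astype(np.uint8); n,l,st,c=cv2.connectedComponentsWithStats(mm); 
for i in range(1,n):
    if st[i,4]>60: print(st[i],rect(p[l.ravel()==i]))
m=near&(p[:,2]>.012)&(p[:,2]<.024); print(m.sum(),rect(p[m]))
E
```

```text
t 14.33 at [607.5 254.5  98.2] yaw 161.28 zax [ 7.e-04  2.e-04 -1.e+00] q [ 0.28  0.22  1.63  0.    1.29 -2.53] F [-0.2 -0.5  0.7] op 34.2
 turn rz 0.0031
 then shift cm  x 0.11 y 0.09 z 6.82
[ 267  208   22   71 1486] (array([606.4, 253.2]), array([37.6, 11.6]), 71.17)
14910 (array([606.6, 253.5]), array([145.3, 104.4]), 70.93)
```

>>> jog_arm([
  [0, 0, 0.003, 0.05, 0.05, 1.5, 0.4],
  [0, 0, 0, 0, 0, 1.8, 0.4],
  [0, 0, 0, 0, 0, 1.8, 0.4],
  [0, 0, 0, 0, 0, 1.7, 0.4],
  [0, 0, 0, 0, 0, 0, 0.4],
  [0, 0, 0, 0, 0, 0, 0.3],
  [0, 0, 0, 0, 0, 0, 0.2],
  [0, 0, 0, 0, 0, 0, 0.1],
  [0, 0, 0, 0, 0, 0, 0.05],
  [0, 0, 0, 0, 0, 0, 0],
  [0, 0, 0, 0, 0, 0, 0],
  [0, 0, 0, 0, 0, 0, 0],
], grip_force=50)

```text
t: 15.33
tool_pos: [0.6081, 0.2542, 0.0318]
tool_rot: [-1.825, 2.553, -0.002]
contact_force: [1.4, 0.3, 6.6]
opening: 0.0112
```

>>> jog_arm([
  [0, 0, 0, 0, 0, -0.3, 0],
  [0, 0, 0, 0, 0, -0.6, 0],
  [0, 0, 0, 0, 0, -1.2, 0],
  [0, 0, 0, 0, 0, -2.0, 0],
  [0, 0, 0, 0, 0, -2.5, 0],
  [0, 0, 0, 0, 0, -2.5, 0],
  [0, 0, 0, 0, 0, -2.5, 0],
  [0, 0, 0, 0, 0, -1.5, 0],
  [0, 0, 0, 0, 0, -0.5, 0],
  [0, 0, 0, 0, 0, 0, 0],
])

```text
t: 16.17
tool_pos: [0.607, 0.2541, 0.1673]
tool_rot: [-1.826, 2.554, -0.001]
contact_force: [-0.3, -0.2, -4.7]
opening: 0.0116
```

>>> jog_arm([
  [0, 0, 0.05, 0, 0, 0, 0],
  [0, 0, 0.1, 0, 0, 0, 0],
  [0, 0, 0.11, 0, 0, 0, 0],
  [0, 0, 0.11, 0, 0, 0, 0],
  [0, 0, 0.11, 0, 0, 0, 0],
  [0, 0, 0.11, 0, 0, 0, 0],
  [0, 0, 0.11, 0, 0, 0, 0],
  [0, 0, 0.11, 0, 0, 0, 0],
  [0, 0, 0.11, 0, 0, 0, 0],
  [0, 0, 0.1, 0, 0, 0, 0],
  [0, 0, 0.09, 0, 0, 0, 0],
  [0, 0, 0, 0, 0, 0, 0],
])

```text
t: 17.17
tool_pos: [0.6048, 0.2534, 0.1625]
tool_rot: [0.203, -3.13, 0.002]
contact_force: [0.2, -0.4, -4.3]
opening: 0.0115
```

```bash
python3 - <<'E'
from h import *
w=W(0,0); go((w[0],w[1],165),97.2)
E
```

```text
t 17.17 at [604.8 253.4 162.5] yaw 97.44 zax [-0.0048 -0.0014 -1.    ] q [ 0.28  0.16  1.58  0.    1.4  -1.42] F [ 0.2 -0.4 -4.3] op 11.5
 turn rz 0.0041
 then shift cm  x 15.12 y -48.71 z -0.25
```

>>> jog_arm([
  [0, 0, 0.004, 0.3, -0.9, 0, 0],
  [0, 0, 0, 0.6, -2.0, 0, 0],
  [0, 0, 0, 0.9, -3.0, 0, 0],
  [0, 0, 0, 1.1, -3.4, 0, 0],
  [0, 0, 0, 1.1, -3.4, 0, 0],
  [0, 0, 0, 1.1, -3.4, 0, 0],
  [0, 0, 0, 1.1, -3.4, 0, 0],
  [0, 0, 0, 1.1, -3.4, 0, 0],
  [0, 0, 0, 1.1, -3.4, 0, 0],
  [0, 0, 0, 1.1, -3.4, 0, 0],
  [0, 0, 0, 1.1, -3.4, 0, 0],
  [0, 0, 0, 1.1, -3.4, 0, 0],
])

```text
t: 18.17
tool_pos: [0.535, -0.1249, 0.1648]
tool_rot: [0.203, -3.134, -0.0]
contact_force: [0.7, 0.5, -3.5]
opening: 0.0111
```

>>> jog_arm([
  [0, 0, 0, 1.1, -3.4, 0, 0],
  [0, 0, 0, 0.9, -3.0, 0, 0],
  [0, 0, 0, 0.6, -2.0, 0, 0],
  [0, 0, 0, 0.6, -2.0, 0, 0],
  [0, 0, 0, 0.3, -1.2, 0, 0],
  [0, 0, 0, 0, 0, 0, 0],
  [0, 0, 0, 0, 0, 0, 0],
  [0, 0, 0, 0, 0, 0, 0],
])

```text
t: 18.83
tool_pos: [0.5165, -0.2417, 0.1652]
tool_rot: [0.201, -3.135, -0.002]
contact_force: [0.5, -0.5, -4.0]
opening: 0.0113
```

```bash
cat >> h.py <<'E'
def held(lo,hi,fn,r=95):
    """rect of held thing: points in z band (mm) near TCP, steamer frame"""
    o=ctrl.get_obs(); c=S(np.array(o['tool_pos'])); print('tcp st',c.round(1))
    im,P=wrack(fn); s=S(P).reshape(-1,3); m=(s[:,2]>lo)&(s[:,2]<hi)&(np.hypot(s[:,0]-c[0],s[:,1]-c[1])<r)
    print('held',m.sum(),rect(s[m]/1e3),s[m].min(0).round(1),s[m].max(0).round(1)); return im,s
E
python3 - <<'E'
from h import *
w=W(0,0); go((w[0],w[1],165),97.2)
im,s=held(140,165,'w10.png')
c=s.reshape(420,560,3)
for z in range(120,210,6): print(z,((s[:,2]>z)&(s[:,2]<=z+6)&(np.hypot(s[:,0],s[:,1])<90)).sum(),end=' ')
E
```

```text
t 18.83 at [ 516.5 -241.7  165.2] yaw 97.35 zax [-7.0e-04  1.1e-03 -1.0e+00] q [-0.57 -0.04  1.79  0.    1.39 -2.27] F [ 0.5 -0.5 -4. ] op 11.3
 turn rz 0.0026
 then shift cm  x 0.15 y -0.71 z 0.02
tcp st [ -7.1   1.5 165.2]
held 24274 (array([-7.8, -0.7]), array([104.6, 145.3]), 0.12) [-60.1 -73.4 147.7] [ 44.5  72.  165. ]
120 0 126 0 132 0 138 0 144 1479 150 20023 156 2507 162 480 168 765 174 1618 180 3292 186 5116 192 3426 198 667 204 897
```

View pics/w10.png

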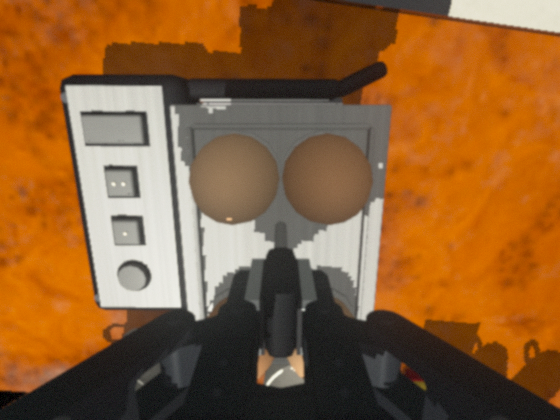

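The rack is held level at (280,180), 7.7 mm short along steamer x.

>>> jog_arm([
  [0, 0, 0, -0.05, -0.4, 0, 0],
  [0, 0, 0, -0.03, -0.37, 0.5, 0],
  [0, 0, 0, 0, 0, 1.2, 0],
  [0, 0, 0, 0, 0, 1.8, 0],
  [0, 0, 0, 0, 0, 1.8, 0],
  [0, 0, 0, 0, 0, 1.5, 0],
  [0, 0, 0, 0, 0, 1.0, 0],
  [0, 0, 0, 0, 0, 0.5, 0],
  [0, 0, 0, 0, 0, 0, 0],
  [0, 0, 0, 0, 0, 0, 0],
])

```text
t: 19.72
tool_pos: [0.5187, -0.2502, 0.0828]
tool_rot: [-0.2, 3.135, -0.0]
contact_force: [0.5, 0.7, -4.8]
opening: 0.011
```

```bash
python3 - <<'E'
from h import *
go()
im,s=held(62,78,'w11.png'); 
b=s[(s[:,2]>62)&(s[:,2]<70)&(abs(s[:,0])<56)&(abs(s[:,1])<80)]
for z in range(30,90,4): print(z,((s[:,2]>z)&(s[:,2]<=z+4)&(np.hypot(s[:,0],s[:,1])<90)).sum(),end=' ')
q=s[(s[:,2]>50)&(s[:,2]<64)&(s[:,0]>-65)&(s[:,0]<57)&(abs(s[:,1])<77)]; print('\nflange x',[(np.percentile(q[abs(q[:,1]-y)<5][:,0],[.5,99.5]).round(1)) for y in(-65,-50,-30,0) if (abs(q[:,1]-y)<5).any()], 'y',q[:,1].min())
E
```

```text
t 19.72 at [ 518.7 -250.2   82.8] yaw 97.3 zax [ 2.e-04 -1.e-04 -1.e+00] q [-0.58  0.06  1.84 -0.    1.24 -2.28] F [ 0.5  0.7 -4.8] op 11.0
 turn rz 0.0000
tcp st [ 1.6  2.6 82.8]
held 35446 (array([22.6,  0.5]), array([148. , 145.5]), 0.07) [-51.4 -72.3  62. ] [96.6 73.2 77.9]
30 148 34 1401 38 1 42 1 46 819 50 3172 54 839 58 1109 62 5137 66 23375 70 1874 74 2309 78 125 82 434 86 407 Traceback (most recent call last):
  File "<stdin>", line 6, in <module>
    return umr_minimum(a, axis, None, out, keepdims, initial, where)
ValueError: zero-size array to reduction operation minimum which has no identity
```

>>> jog_arm([
  [0, 0, 0, 0.04, 0.08, 0.4, 0],
  [0, 0, 0, 0, 0, 0.5, 0],
  [0, 0, 0, 0, 0, 0.4, 0],
  [0, 0, 0, 0, 0, 0.3, 0],
  [0, 0, 0, 0, 0, 0.2, 0],
  [0, 0, 0, 0, 0, 0.2, 0],
  [0, 0, 0, 0, 0, 0.2, 0],
  [0, 0, 0, 0, 0, 0.1, 0],
  [0, 0, 0, 0, 0, 0, 0],
])

```text
t: 20.52
tool_pos: [0.5178, -0.2493, 0.0594]
tool_rot: [0.2, -3.135, -0.0]
contact_force: [-0.4, -0.4, -4.1]
opening: 0.0116
```

>>> jog_arm([
  [0, 0, 0, 0, 0, 0.1, 0],
  [0, 0, 0, 0, 0, 0.1, 0],
  [0, 0, 0, 0, 0, 0.1, 0],
  [0, 0, 0, 0, 0, 0.1, 0],
  [0, 0, 0, 0, 0, 0, 0],
])

```text
t: 20.93
tool_pos: [0.5178, -0.2493, 0.0554]
tool_rot: [0.2, -3.135, -0.0]
contact_force: [0.3, 0.3, -5.2]
opening: 0.0112
```

>>> jog_arm([
  [0, 0, 0, 0, 0, 0.08, 0],
  [0, 0, 0, 0, 0, 0.08, 0],
  [0, 0, 0, 0, 0, 0.08, 0],
  [0, 0, 0, 0, 0, 0, 0],
])

```text
t: 21.27
tool_pos: [0.5182, -0.2495, 0.0538]
tool_rot: [-0.2, 3.135, -0.001]
contact_force: [-1.7, 0.4, -1.3]
opening: 0.0114
```

```bash
python3 - <<'E'
from h import *
go()
o=ctrl.get_obs(); im,P=wrack('w12.png'); s=S(P).reshape(-1,3); 
q=s[(s[:,2]>33)&(s[:,2]<50)&(abs(s[:,0])<56)&(abs(s[:,1])<77)&(s[:,1]<-66)]; print(len(q),np.percentile(q[:,2],[5,25,50,75,95]).round(1))
q=s[(s[:,2]>38)&(s[:,2]<48)&(abs(s[:,0])<58)&(abs(s[:,1])<77)]
for x0 in(-50,-47,47,50): 
  r=q[abs(q[:,0]-x0)<1.5]; print(x0,len(r),np.median(r[:,2]) if len(r) else '')
E
```

```text
t 21.27 at [ 518.2 -249.5   53.8] yaw 97.29 zax [ 4.e-04 -3.e-04 -1.e+00] q [-0.58  0.09  1.86 -0.    1.19 -2.28] F [-1.7  0.4 -1.3] op 11.4
 turn rz 0.0000
4956 [34.5 35.6 38.9 39.6 40.3]
-50 1134 39.493605239357336
-47 1239 39.503246944385786
47 1251 39.46726163281217
50 1166 39.45952702388811
```

>>> jog_arm([
  [0, 0, 0, 0, 0, 0.05, 0],
  [0, 0, 0, 0, 0, 0, 0.15],
  [0, 0, 0, 0, 0, 0, 0.25],
  [0, 0, 0, 0, 0, 0, 0.4],
  [0, 0, 0, 0, 0, 0, 0.4],
  [0, 0, 0, 0, 0, -1.0, 0.4],
  [0, 0, 0, 0, 0, -2.0, 0.4],
  [0, 0, 0, 0, 0, -3.0, 0.4],
  [0, 0, 0, 0, 0, -3.5, 0.4],
  [0, 0, 0, 0, 0, -3.5, 0.4],
  [0, 0, 0, 0, 0, -2.5, 0.4],
  [0, 0, 0, 0, 0, 0, 0.4],
])

```text
t: 22.32
tool_pos: [0.5212, -0.2515, 0.2169]
tool_rot: [-0.199, 3.124, -0.013]
contact_force: [0.5, -0.8, 0.9]
opening: 0.034
```

```bash
cat >> h.py <<'E'
def flange(fn):
    im,P=wrack(fn); s=S(P).reshape(-1,3)
    q=s[(s[:,2]>37.5)&(s[:,2]<44)&(abs(s[:,0])<57)&(abs(s[:,1])<77)]; print('flange',rect(q/1e3),q.min(0).round(1),q.max(0).round(1))
    A_=np.c_[q[:,:2],np.ones(len(q))]; f=np.linalg.lstsq(A_,q[:,2],rcond=None)[0]; print('tilt mm/m',f[:2]*1e3,'z0',f[2])
    return s
E
python3 - <<'E'
from h import *
go(); s=flange('w13.png')
k=s.reshape(420,560,3)
im=cv2.imread('pics/w13.png'); g=cv2.cvtColor(im,cv2.COLOR_BGR2GRAY)
# keys: stand above housing top
t=k[...,2]; h=np.median(t[(k[...,0]>70)&(k[...,0]<140)&(abs(k[...,1])<90)]); print('house z',h)
m=((k[...,0]>65)&(k[...,0]<148)&(abs(k[...,1])<92)&(t>h+2.5)).astype(np.uint8)
n,l,st,c=cv2.connectedComponentsWithStats(m)
for i in range(1,n):
    if st[i,4]>60: q=k[l==i]; print(c[i].round(0),'st mean',q.mean(0).round(1),rect(q/1e3),'z',np.median(q[:,2]).round(1))
go((420,295,215),184.6)
E
```

```text
t 22.32 at [ 521.2 -251.5  216.9] yaw 97.29 zax [ 0.0115 -0.0075 -0.9999] q [-0.58 -0.07  1.73  0.    1.46 -2.28] F [ 0.5 -0.8  0.9] op 34.0
 turn rz 0.0000
flange (array([-1.5,  2.1]), array([107. , 149.3]), 0.13) [-55.2 -72.6  37.5] [52.2 76.7 44. ]
tilt mm/m [-0.28659826  1.29708482] z0 39.585695650325896
house z 66.60560422127313
[155. 118.] st mean [107.8 -57.2  72.3] (array([108. , -57.1]), array([42.2, 19.4]), 0.08) z 72.4
[159. 164.] st mean [107.7 -19.2  72.2] (array([108.3, -19. ]), array([19.8, 20.4]), 89.53) z 72.2
[164. 206.] st mean [107.8  18.2  72.1] (array([108.9,  18.5]), array([21.3, 19.6]), 1.41) z 72.3
[167. 245.] st mean [108.   56.2  72.3] (array([108.5,  56.9]), array([22.7, 21.4]), 43.81) z 72.4
t 22.37 at [ 520.1 -250.7  213.4] yaw 97.29 zax [ 0.0077 -0.005  -1.    ] q [-0.58 -0.07  1.73 -0.    1.46 -2.28] F [-0.4  0.7 -0.7] op 34.5
 turn rz -1.5239
 then shift cm  x -55.20 y 5.60 z -0.16
```

Rack seated and level (flange z 39.6, tilt about 0). Keys found in the steamer frame at x 108, y ±57 / ±19. Next, the lid.

>>> jog_arm([
  [0, 0, 0, 0.1, 2.0, 0, 0.5],
  [0, 0, 0, 0.2, 3.8, 0, 0.5],
  [0, 0, 0, 0.2, 3.8, 0, 0.5],
  [0, 0, 0, 0.2, 3.8, 0, 0.5],
  [0, 0, 0, 0.2, 3.8, 0, 0.5],
  [0, 0, 0, 0.2, 3.8, 0, 0.5],
  [0, 0, 0, 0.2, 3.8, 0, 0.5],
  [0, 0, 0, 0.2, 3.8, 0, 0.5],
  [0, 0, 0, 0.2, 3.8, 0, 0.5],
  [0, 0, 0, 0.2, 3.8, 0, 0.5],
  [0, 0, 0, 0.2, 3.8, 0, 0.5],
  [0, 0, 0, 0.2, 3.8, 0, 0.5],
])

```text
t: 23.37
tool_pos: [0.4381, 0.1837, 0.2066]
tool_rot: [0.199, -3.134, 0.001]
contact_force: [1.4, -0.7, 0.6]
opening: 0.0427
```

>>> jog_arm([
  [0, 0, 0, 0.2, 3.8, 0, 0.5],
  [0, 0, 0, 0.2, 3.8, 0, 0.5],
  [0, 0, 0, 0.2, 2.0, 0, 0.5],
  [0, 0, 0, 0.1, 2.0, 0, 0.5],
  [0, 0, -0.108, 0, 0, 0, 0.5],
  [0, 0, -0.108, 0, 0, 0, 0.5],
  [0, 0, -0.108, 0, 0, 0, 0.5],
  [0, 0, -0.108, 0, 0, 0, 0.5],
  [0, 0, -0.108, 0, 0, 0, 0.5],
  [0, 0, -0.108, 0, 0, 0, 0.5],
  [0, 0, -0.108, 0, 0, 0, 0.5],
  [0, 0, -0.108, 0, 0, 0, 0.5],
])

```text
t: 24.37
tool_pos: [0.4171, 0.2959, 0.2062]
tool_rot: [1.5, -2.757, -0.0]
contact_force: [0.3, -0.1, 0.3]
opening: 0.0429
```

>>> jog_arm([
  [0, 0, -0.11, 0, 0, 0, 0.5],
  [0, 0, -0.11, 0, 0, 0, 0.5],
  [0, 0, -0.11, 0, 0, 0, 0.5],
  [0, 0, -0.11, 0, 0, 0, 0.5],
  [0, 0, -0.11, 0, 0, 0, 0.5],
  [0, 0, -0.11, 0, 0, 0, 0.5],
  [0, 0, 0, 0, 0, 0, 0.5],
  [0, 0, 0, 0, 0, 0, 0.5],
  [0, 0, 0, 0, 0, 0, 0.5],
])

```text
t: 25.12
tool_pos: [0.4176, 0.2961, 0.2071]
tool_rot: [2.306, -2.132, -0.001]
contact_force: [-0.3, 0.1, 0.2]
opening: 0.0428
```

```bash
cat >> h.py <<'E'
def lid(fn):
    im,P=wrack(fn); p=P.reshape(-1,3); near=np.hypot(p[:,0]-.42,p[:,1]-.295)<.11
    for lo,hi in((.094,.11),(.064,.08)):
        m=(near&(p[:,2]>lo)&(p[:,2]<hi)).reshape(420,560).astype(np.uint8); n,l,st,c=cv2.connectedComponentsWithStats(m)
        i=1+np.argmax(st[1:,4]); q=p[l.ravel()==i]; print(lo,c[i].round(0),len(q),rect(q),np.median(q[:,2]).round(4))
E
python3 - <<'E'
from h import *
go((420,295,60),184.6); lid('w14.png')
E
```

```text
t 25.12 at [417.6 296.1 207.1] yaw -175.52 zax [-1.1e-03 -6.0e-04 -1.0e+00] q [ 0.47 -0.22  1.88 -0.    1.48 -2.75] F [-0.3  0.1  0.2] op 42.8
 turn rz -6.2854
 then shift cm  x 0.13 y -0.23 z 14.71
0.094 [278. 201.] 1665 (array([418.3, 296.7]), array([12.8, 81.1]), 3.99) 0.1009
0.064 [278. 186.] 17637 (array([418.5, 297.4]), array([102.2, 143.7]), 4.4) 0.0741
```

>>> jog_arm([
  [0, 0, 0.003, 0.09, -0.1, 2.0, 0.4],
  [0, 0, 0, 0, 0, 3.0, 0.4],
  [0, 0, 0, 0, 0, 3.0, 0.4],
  [0, 0, 0, 0, 0, 2.0, 0.4],
  [0, 0, 0, 0, 0, 1.0, 0.4],
  [0, 0, 0, 0, 0, 0, 0.4],
  [0, 0, 0, 0, 0, 0, 0.4],
])

```text
t: 25.75
tool_pos: [0.4192, 0.2956, 0.0981]
tool_rot: [2.305, -2.134, -0.0]
contact_force: [0.7, -0.2, -0.0]
opening: 0.0342
```

```bash
python3 - <<'E'
from h import *
go((418.4,297,57),184.3); lid('w15.png')
E
```

```text
t 25.75 at [419.2 295.6  98.1] yaw -175.6 zax [-1.e-04 -1.e-04 -1.e+00] q [ 0.47 -0.11  1.98 -0.    1.28 -2.75] F [ 0.7 -0.2 -0. ] op 34.2
 turn rz -6.2814
 then shift cm  x -0.15 y 0.06 z 4.11
0.094 [280. 258.] 4092 (array([418.6, 296.5]), array([13., 81.]), 4.4) 0.101
0.064 [280. 206.] 32560 (array([418.4, 297.4]), array([102.5, 144.2]), 4.6) 0.0742
```

>>> jog_arm([
  [0, 0, 0, -0.15, 0.06, 1.4, 0.4],
  [0, 0, 0, 0, 0, 1.4, 0.4],
  [0, 0, 0, 0, 0, 1.2, 0.4],
  [0, 0, 0, 0, 0, 0, 0.4],
  [0, 0, 0, 0, 0, 0, 0.3],
  [0, 0, 0, 0, 0, 0, 0.2],
  [0, 0, 0, 0, 0, 0, 0.1],
  [0, 0, 0, 0, 0, 0, 0],
  [0, 0, 0, 0, 0, 0, 0],
  [0, 0, 0, 0, 0, 0, 0],
], grip_force=60)

```text
t: 26.63
tool_pos: [0.4194, 0.2975, 0.0592]
tool_rot: [-2.304, 2.132, -0.002]
contact_force: [1.8, 0.2, 4.2]
opening: 0.0118
```

>>> jog_arm([
  [0, 0, 0, 0, 0, -0.3, 0],
  [0, 0, 0, 0, 0, -0.6, 0],
  [0, 0, 0, 0, 0, -1.2, 0],
  [0, 0, 0, 0, 0, -2.0, 0],
  [0, 0, 0, 0, 0, -2.5, 0],
  [0, 0, 0, 0, 0, -2.5, 0],
  [0, 0, 0, 0, 0, -2.5, 0],
  [0, 0, 0, 0, 0, -2.5, 0],
  [0, 0, 0, 0, 0, -1.2, 0],
  [0, 0, 0, 0, 0, -0.5, 0],
  [0, 0, 0, 0, 0, 0, 0],
])

```text
t: 27.55
tool_pos: [0.4186, 0.2972, 0.2169]
tool_rot: [-2.305, 2.133, -0.001]
contact_force: [-0.3, -0.4, -3.0]
opening: 0.012
```

>>> jog_arm([
  [0, 0, 0.05, 0, 0, 0, 0],
  [0, 0, 0.1, 0, 0, 0, 0],
  [0, 0, 0.113, 0, 0, 0, 0],
  [0, 0, 0.113, 0, 0, 0, 0],
  [0, 0, 0.113, 0, 0, 0, 0],
  [0, 0, 0.113, 0, 0, 0, 0],
  [0, 0, 0.113, 0, 0, 0, 0],
  [0, 0, 0.113, 0, 0, 0, 0],
  [0, 0, 0.113, 0, 0, 0, 0],
  [0, 0, 0.113, 0, 0, 0, 0],
  [0, 0, 0.113, 0, 0, 0, 0],
  [0, 0, 0.113, 0, 0, 0, 0],
])

```text
t: 28.55
tool_pos: [0.417, 0.2963, 0.2128]
tool_rot: [0.566, -3.085, 0.002]
contact_force: [-0.9, 0.1, -4.1]
opening: 0.0117
```

>>> jog_arm([
  [0, 0, 0.11, 0, 0, 0, 0],
  [0, 0, 0.09, 0, 0, 0, 0],
  [0, 0, 0.043, 0, 0, 0, 0],
  [0, 0, 0, 0, -1.0, 0, 0],
  [0, 0, 0, -0.1, -2.0, 0, 0],
  [0, 0, 0, -0.2, -3.0, 0, 0],
  [0, 0, 0, -0.2, -3.5, 0, 0],
  [0, 0, 0, -0.2, -3.5, 0, 0],
  [0, 0, 0, -0.2, -3.5, 0, 0],
  [0, 0, 0, -0.2, -3.5, 0, 0],
  [0, 0, 0, -0.2, -3.5, 0, 0],
  [0, 0, 0, -0.2, -3.5, 0, 0],
])

```text
t: 29.55
tool_pos: [0.4657, 0.0288, 0.2141]
tool_rot: [0.198, -3.133, -0.0]
contact_force: [0.1, -0.7, -2.8]
opening: 0.012
```

>>> jog_arm([
  [0, 0, 0, -0.2, -3.5, 0, 0],
  [0, 0, 0, -0.2, -3.5, 0, 0],
  [0, 0, 0, -0.2, -3.5, 0, 0],
  [0, 0, 0, -0.2, -3.5, 0, 0],
  [0, 0, 0, -0.2, -3.5, 0, 0],
  [0, 0, 0, -0.2, -3.5, 0, 0],
  [0, 0, 0, -0.2, -3.0, 0, 0],
  [0, 0, 0, -0.1, -2.0, 0, 0],
  [0, 0, 0, 0, -1.4, 0, 0],
  [0, 0, 0, 0, 0, 0, 0],
  [0, 0, 0, 0, 0, 0, 0],
  [0, 0, 0, 0, 0, 0, 0],
])

```text
t: 30.55
tool_pos: [0.5154, -0.238, 0.215]
tool_rot: [0.198, -3.134, -0.002]
contact_force: [0.0, 0.4, -4.0]
opening: 0.0121
```

```bash
python3 - <<'E'
from h import *
w=W(0,0); go((w[0],w[1],217),97.2)
im,s=held(218,240,'w16.png')
q=s[(s[:,2]>222)&(s[:,2]<238)&(abs(s[:,1])<85)&(abs(s[:,0])<70)]
A_=np.c_[q[:,:2],np.ones(len(q))]; f=np.linalg.lstsq(A_,q[:,2],rcond=None)[0]; print('tilt mm/m',f[:2]*1e3,'z',np.median(q[:,2]))
E
```

```text
t 30.55 at [ 515.4 -238.   215. ] yaw 97.23 zax [-0.0013  0.0014 -1.    ] q [-0.56 -0.08  1.75  0.    1.48 -2.26] F [ 0.   0.4 -4. ] op 12.1
 turn rz 0.0005
 then shift cm  x 0.09 y -1.08 z -0.20
tcp st [-10.8   0.9 215. ]
held 41217 (array([-11.6,  -7.1]), array([102.2, 130.6]), 0.01) [-62.7 -72.4 223.3] [ 39.5  58.2 240. ]
tilt mm/m [-1.85571701 16.36045522] z 229.972442387603
```

View pics/w16.png

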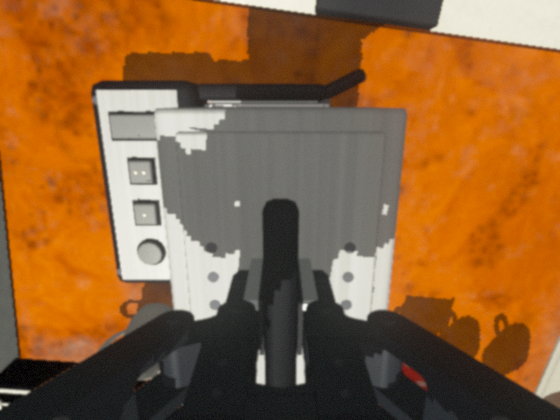

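>>> jog_arm([
  [0, 0, 0, -0.03, -0.5, 0, 0],
  [0, 0, 0, -0.04, -0.67, 0.3, 0],
  [0, 0, 0, 0, 0, 1.2, 0],
  [0, 0, 0, 0, 0, 1.8, 0],
  [0, 0, 0, 0, 0, 1.8, 0],
  [0, 0, 0, 0, 0, 1.8, 0],
  [0, 0, 0, 0, 0, 1.4, 0],
  [0, 0, 0, 0, 0, 0.8, 0],
  [0, 0, 0, 0, 0, 0.4, 0],
  [0, 0, 0, 0, 0, 0, 0],
  [0, 0, 0, 0, 0, 0, 0],
])

```text
t: 31.52
tool_pos: [0.5186, -0.2508, 0.1215]
tool_rot: [-0.197, 3.135, -0.001]
contact_force: [0.1, -0.1, -3.3]
opening: 0.0117
```

```bash
python3 - <<'E'
from h import *
go(); o=ctrl.get_obs(); print('tcp st',S(np.array(o['tool_pos'])))
im,P=wrack('w17.png'); s=S(P).reshape(-1,3); zt=o['tool_pos'][2]*1e3+15
q=s[(abs(s[:,2]-zt)<5)&(abs(s[:,1])<85)&(abs(s[:,0])<70)]
q2=q[(q[:,1]<-15)]
A_=np.c_[q2[:,:2],np.ones(len(q2))]; f=np.linalg.lstsq(A_,q2[:,2],rcond=None)[0]; print('tilt mm/m',f[:2]*1e3,'z',f[2],np.median(q2[:,2]))
print('top x',[np.percentile(q[abs(q[:,1]-y)<5][:,0],[.5,99.5]).round(1) for y in(-65,-40,-20)],'y',[np.percentile(q[abs(q[:,0]-x)<5][:,1],.5).round(1) for x in(-40,0,40)])
q=s[(s[:,2]>37.5)&(s[:,2]<43)&(s[:,0]>-58)&(s[:,0]<58)&(abs(s[:,1])<77)]; print('flange vis',len(q),q.min(0) if len(q) else '',q.max(0) if len(q) else '')
E
```

```text
t 31.52 at [ 518.6 -250.8  121.5] yaw 97.18 zax [ 9.e-04 -6.e-04 -1.e+00] q [-0.58  0.01  1.82 -0.    1.31 -2.28] F [ 0.1 -0.1 -3.3] op 11.7
 turn rz 0.0000
tcp st [  2.22843087   2.42169363 121.47153578]
tilt mm/m [ 0.82163236 43.1922884 ] z 137.65840701823876 136.31058474242545
top x [array([-48.3,  51.2]), array([-48.3,  51.3]), array([-48.4,  51.4])] y [np.float64(-70.4), np.float64(-70.8), np.float64(-70.5)]
flange vis 465 [-51.85335956 -72.45110361  37.57072789] [ 51.86989084 -71.11084416  41.85603504]
```

```bash
python3 - <<'E'
from h import *
P=np.load('pics/last.npz')['P']; s=S(P).reshape(-1,3)
for y in range(-70,71,10):
    print(y,[ (round(np.median(r[:,2]),1),len(r)) if len(r:=s[(abs(s[:,1]-y)<2)&(abs(s[:,0]-x)<4)&(s[:,2]>115)&(s[:,2]<150)]) else '-' for x in(-40,-25,25,40)])
E
```

```text
-70 [(np.float64(133.2), 165), (np.float64(133.1), 160), (np.float64(133.2), 158), (np.float64(133.1), 161)]
-60 [(np.float64(135.1), 196), (np.float64(136.5), 215), (np.float64(136.6), 213), (np.float64(136.5), 193)]
-50 [(np.float64(135.8), 170), (np.float64(136.7), 195), (np.float64(136.6), 196), (np.float64(136.6), 174)]
-40 [(np.float64(135.9), 166), (np.float64(136.8), 179), (np.float64(136.7), 188), (np.float64(136.8), 164)]
-30 [(np.float64(135.7), 146), (np.float64(136.8), 173), (np.float64(136.7), 176), (np.float64(136.7), 152)]
-20 [(np.float64(135.9), 145), (np.float64(136.7), 166), (np.float64(136.7), 157), (np.float64(136.8), 151)]
-10 [(np.float64(135.7), 141), (np.float64(136.7), 155), (np.float64(136.8), 150), (np.float64(136.7), 135)]
0 [(np.float64(136.0), 122), (np.float64(136.8), 160), (np.float64(136.8), 127), (np.float64(136.9), 128)]
10 [(np.float64(135.9), 122), (np.float64(136.9), 108), (np.float64(136.7), 58), (np.float64(136.7), 121)]
20 [(np.float64(136.4), 76), (np.float64(137.2), 10), '-', (np.float64(136.8), 100)]
30 ['-', '-', '-', '-']
40 ['-', '-', '-', '-']
50 ['-', '-', '-', '-']
60 ['-', '-', '-', '-']
70 ['-', '-', '-', '-']
```

>>> jog_arm([
  [0, 0, 0, 0.11, 0.14, 0.2, 0],
  [0, 0, 0, 0, 0, 0.4, 0],
  [0, 0, 0, 0, 0, 0.4, 0],
  [0, 0, 0, 0, 0, 0.3, 0],
  [0, 0, 0, 0, 0, 0.2, 0],
  [0, 0, 0, 0, 0, 0.2, 0],
  [0, 0, 0, 0, 0, 0.1, 0],
  [0, 0, 0, 0, 0, 0, 0],
])

```text
t: 32.23
tool_pos: [0.5167, -0.2492, 0.1024]
tool_rot: [0.196, -3.135, -0.001]
contact_force: [-0.0, 1.0, -2.1]
opening: 0.0117
```

>>> jog_arm([
  [0, 0, 0, 0, 0, 0.1, 0],
  [0, 0, 0, 0, 0, 0.1, 0],
  [0, 0, 0, 0, 0, 0.1, 0],
  [0, 0, 0, 0, 0, 0, 0],
])

```text
t: 32.57
tool_pos: [0.5168, -0.2492, 0.0996]
tool_rot: [0.197, -3.135, -0.0]
contact_force: [-1.0, -0.6, -3.3]
opening: 0.0117
```

>>> jog_arm([
  [0, 0, 0, 0, 0, 0.07, 0],
  [0, 0, 0, 0, 0, 0.07, 0],
  [0, 0, 0, 0, 0, 0.07, 0],
  [0, 0, 0, 0, 0, 0, 0],
])

```text
t: 32.9
tool_pos: [0.5173, -0.2495, 0.0992]
tool_rot: [-0.197, 3.135, -0.001]
contact_force: [-3.2, 1.9, 5.1]
opening: 0.012
```

```bash
cat >> h.py <<'E'
def lidtop(fn):
    im,P=wrack(fn); s=S(P).reshape(-1,3)
    for y in range(-60,71,20):
        print(y,[ round(np.median(r[:,2]),1) if len(r:=s[(abs(s[:,1]-y)<2)&(abs(s[:,0]-x)<4)&(s[:,2]>95)&(s[:,2]<125)])>5 else '-' for x in(-40,-25,25,40)])
    q=s[(s[:,2]>107)&(s[:,2]<120)&(abs(s[:,0])<65)&(abs(s[:,1])<85)]; print('lid top',rect(q/1e3),q.min(0).round(1),q.max(0).round(1))
E
python3 - <<'E'
from h import *
go(); lidtop('w18.png')
E
```

```text
t 32.9 at [ 517.3 -249.5   99.2] yaw 97.18 zax [ 7.e-04 -6.e-04 -1.e+00] q [-0.58  0.03  1.83 -0.    1.27 -2.28] F [-3.2  1.9  5.1] op 12.0
 turn rz 0.0000
-60 [np.float64(114.3), np.float64(114.6), np.float64(114.5), np.float64(114.3)]
-40 [np.float64(114.3), np.float64(114.5), np.float64(114.5), np.float64(114.2)]
-20 [np.float64(114.3), np.float64(114.5), np.float64(114.6), np.float64(114.4)]
0 [np.float64(114.3), np.float64(114.5), np.float64(114.6), np.float64(114.2)]
20 [np.float64(114.3), '-', '-', np.float64(114.3)]
40 ['-', '-', '-', '-']
60 ['-', '-', '-', '-']
lid top (array([ 0.1, -6.2]), array([131.6, 102.7]), 89.96) [-51.3 -72.  107.1] [ 51.4  59.6 119.8]
```

Lid is seated: top level at 114.4 (74.2 + 40), centred. Release and back off.

>>> jog_arm([
  [0, 0, 0, 0, 0, 0, 0.1],
  [0, 0, 0, 0, 0, 0, 0.25],
  [0, 0, 0, 0, 0, 0, 0.4],
  [0, 0, 0, 0, 0, 0, 0.4],
  [0, 0, 0, 0, 0, 0, 0.4],
  [0, 0, 0, 0, 0, -1.0, 0.4],
  [0, 0, 0, 0, 0, -2.0, 0.4],
  [0, 0, 0, 0, 0, -3.0, 0.4],
  [0, 0, 0, 0, 0, -3.0, 0.4],
  [0, 0, 0, 0, 0, -2.0, 0.2],
  [0, 0, 0, 0, 0, 0, 0],
  [0, 0, 0, 0, 0, 0, 0],
])

```text
t: 33.95
tool_pos: [0.5178, -0.2499, 0.21]
tool_rot: [-0.196, 3.132, -0.004]
contact_force: [-0.8, 0.8, -0.7]
opening: 0.0005
```

```bash
python3 - <<'E'
from h import *
lidtop('w19.png')
s=S(np.load('pics/last.npz')['P']); t=s[...,2]
m=((s[...,0]>65)&(s[...,0]<148)&(abs(s[...,1])<92)&(t>69.5)&(t<78)).astype(np.uint8)
n,l,st,c=cv2.connectedComponentsWithStats(m)
for i in range(1,n):
    if st[i,4]>60: q=s[l==i]; print('key',q.mean(0).round(1),rect(q/1e3)[:2])
w=W(109,57); print(w); go((w[0],w[1],110),97.2)
E
```

```text
-60 [np.float64(114.2), np.float64(114.4), np.float64(114.6), np.float64(114.1)]
-40 [np.float64(114.3), np.float64(114.5), np.float64(114.4), np.float64(114.2)]
-20 [np.float64(114.0), np.float64(114.6), np.float64(114.6), np.float64(113.9)]
0 [np.float64(114.3), np.float64(114.6), np.float64(114.5), np.float64(114.2)]
20 [np.float64(114.2), np.float64(114.6), np.float64(114.5), np.float64(114.1)]
40 [np.float64(114.2), np.float64(114.6), np.float64(114.4), np.float64(114.5)]
60 [np.float64(114.0), np.float64(114.6), np.float64(114.2), np.float64(114.1)]
lid top (array([-0.1, -0.1]), array([102.4, 143.1]), 0.09) [-51.2 -71.6 107.3] [ 51.2  71.5 117.3]
key [107.7 -56.9  72.2] (array([108.2, -56.7]), array([20. , 42.3]))
key [107.7 -19.3  72.3] (array([108.1, -18.9]), array([20.3, 19.9]))
key [107.7  18.6  72.3] (array([108.2,  18.9]), array([20.4, 19.9]))
key [108.   56.4  72.3] (array([108.3,  57. ]), array([22.4, 22.3]))
[ 586.11186043 -349.89650813]
t 34.0 at [ 516.8 -249.3  207.8] yaw 97.18 zax [ 4.e-04 -3.e-04 -1.e+00] q [-0.58 -0.06  1.74 -0.    1.46 -2.28] F [0.6 0.3 0. ] op 0.2
 turn rz -0.0004
 then shift cm  x -5.61 y -10.85 z 9.78
```

>>> jog_arm([
  [0, 0, 0, -1.8, -3.5, 0, 0],
  [0, 0, 0, -1.8, -3.5, 0, 0],
  [0, 0, 0, -2.0, -3.85, 0, 0],
  [0, 0, 0, 0, 0, 2.0, 0],
  [0, 0, 0, 0, 0, 3.0, 0],
  [0, 0, 0, 0, 0, 3.0, 0],
  [0, 0, 0, 0, 0, 3.0, 0],
  [0, 0, 0, 0, 0, 2.0, 0],
  [0, 0, 0, 0, 0, 0.8, 0],
  [0, 0, 0, 0, 0, 0, 0],
  [0, 0, 0, 0, 0, 0, 0],
])

```text
t: 34.92
tool_pos: [0.5846, -0.3482, 0.069]
tool_rot: [0.197, -3.134, -0.001]
contact_force: [-0.5, 0.6, -0.0]
opening: 0.0002
```

```bash
python3 - <<'E'
from h import *
w=W(109,57); go((w[0],w[1],52),97.2)
E
```

```text
t 34.92 at [ 584.6 -348.2   69. ] yaw 97.18 zax [-1.2e-03  9.0e-04 -1.0e+00] q [-0.65  0.3   1.58 -0.    1.26 -2.34] F [-0.5  0.6 -0. ] op 0.2
 turn rz -0.0004
 then shift cm  x -0.13 y -0.18 z 1.70
```

>>> jog_arm([
  [0, 0, 0, -0.1, -0.1, 0.6, 0],
  [0, 0, 0, 0, 0, 0.6, 0],
  [0, 0, 0, 0, 0, 0.3, 0],
  [0, 0, 0, 0, 0, 0, 0],
  [0, 0, 0, 0, 0, 0.1, 0],
  [0, 0, 0, 0, 0, 0.1, 0],
  [0, 0, 0, 0, 0, 0.1, 0],
  [0, 0, 0, 0, 0, 0, 0],
])

```text
t: 35.58
tool_pos: [0.5867, -0.3498, 0.0525]
tool_rot: [-0.196, 3.134, -0.002]
contact_force: [0.7, -1.5, 3.7]
opening: -0.0
```

>>> jog_arm([
  [0, 0, 0, 0, 0, 0.1, 0],
  [0, 0, 0, 0, 0, 0.1, 0],
  [0, 0, 0, 0, 0, 0.1, 0],
  [0, 0, 0, 0, 0, 0.1, 0],
  [0, 0, 0, 0, 0, 0, 0],
])

```text
t: 36.0
tool_pos: [0.5867, -0.3499, 0.0512]
tool_rot: [-0.197, 3.135, -0.001]
contact_force: [-4.9, 3.3, 16.2]
opening: 0.0005
```

```bash
python3 - <<'E'
from h import *
go(); im,P=wrack('w20.png'); s=S(P)
t=s[...,2]
m=((s[...,0]>65)&(s[...,0]<148)&(abs(s[...,1])<92)&(t>67.5)&(t<78)).astype(np.uint8)
n,l,st,c=cv2.connectedComponentsWithStats(m)
for i in range(1,n):
    if st[i,4]>60: q=s[l==i]; print('key',c[i].round(),q.mean(0).round(1),rect(q/1e3)[:2],np.percentile(q[:,2],[5,50,95]).round(1))
print(ctrl.get_obs()['wrist_torque'])
for r in range(235,300,5): print(r,s[r,280].round(1))
b,_,Cb=shot('scene'); cv2.imwrite('pics/s20.png',cv2.resize(b[200:380,330:510],None,fx=3.3,fy=3.3,interpolation=cv2.INTER_CUBIC)[:,:,::-1])
a=cv2.resize(im,None,fx=1,fy=1)
E
python3 -c "
import cv2,numpy as np
a=cv2.imread('pics/w20.png');b=cv2.imread('pics/s20.png');b=cv2.resize(b,(420,420));cv2.imwrite('pics/c20.png',np.hstack([a[:,100:480],b]))"
```

```text
t 36.0 at [ 586.7 -349.9   51.2] yaw 97.18 zax [ 6.e-04 -8.e-04 -1.e+00] q [-0.65  0.33  1.59 -0.    1.23 -2.34] F [-4.9  3.3 16.2] op 0.5
 turn rz 0.0000
key [280.   9.] [108.6 -48.4  71.5] (array([108.3, -48.2]), array([ 7.9, 46. ])) [67.8 71.9 73.4]
key [279.  99.] [108.7 -18.9  71.9] (array([108.6, -18.7]), array([24.4, 24.8])) [67.8 72.3 73.6]
key [280. 196.] [108.7  18.2  71.9] (array([108.7,  19.2]), array([24.1, 24.2])) [67.9 72.3 73.4]
key [281. 261.] [108.3  46.   72.9] (array([107.1,  46.6]), array([ 5.2, 18.9])) [67.7 73.3 77.5]
key [257. 270.] [118.2  50.   72.8] (array([120.2,  51.3]), array([9.8, 4.1])) [67.7 74.3 77.6]
key [304. 272.] [98.5 49.9 75.1] (array([98.1, 50.6]), array([2.8, 6.2])) [67.9 75.6 77.8]
[0.57992961 0.88658171 0.01006361]
235 [108.6  36.7  66.2]
240 [108.6  39.1  65.8]
245 [108.6  41.5  65.6]
250 [108.6  43.1  67.6]
255 [108.6  45.4  67.5]
260 [108.6  45.7  72.1]
265 [108.6  45.8  76.6]
270 [108.5  45.4  82. ]
275 [108.5  45.9  85.4]
280 [108.5  45.9  89.4]
285 [108.5  45.4  94.1]
290 [108.5  45.7  97.2]
295 [108.5  45.7 100.6]
```

View pics/c20.png

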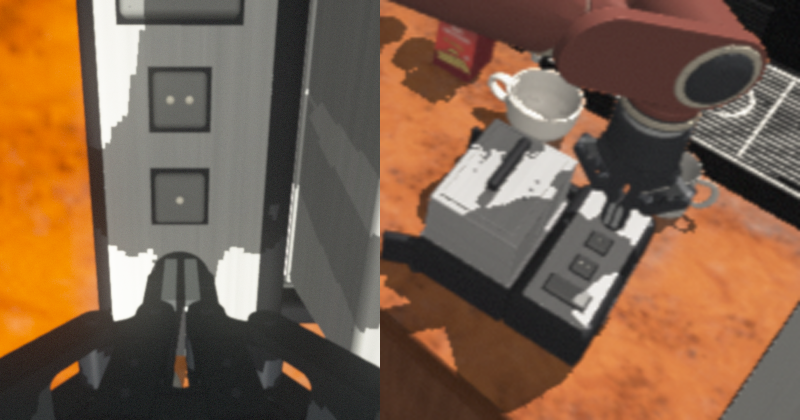

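```bash
python3 - <<'E'
from h import *
s=S(np.load('pics/last.npz')['P'])
for r in (252,255,257,259,262,266,270): print(r,[(c,)+tuple(s[r,c].round(0)) for c in range(246,318,6)])
E
```

```text
252 [(246, np.float64(123.0), np.float64(45.0), np.float64(66.0)), (252, np.float64(121.0), np.float64(44.0), np.float64(67.0)), (258, np.float64(118.0), np.float64(45.0), np.float64(66.0)), (264, np.float64(116.0), np.float64(45.0), np.float64(66.0)), (270, np.float64(113.0), np.float64(45.0), np.float64(66.0)), (276, np.float64(110.0), np.float64(44.0), np.float64(69.0)), (282, np.float64(108.0), np.float64(44.0), np.float64(67.0)), (288, np.float64(105.0), np.float64(44.0), np.float64(67.0)), (294, np.float64(102.0), np.float64(44.0), np.float64(67.0)), (300, np.float64(100.0), np.float64(44.0), np.float64(67.0)), (306, np.float64(97.0), np.float64(44.0), np.float64(67.0)), (312, np.float64(95.0), np.float64(44.0), np.float64(67.0))]
255 [(246, np.float64(123.0), np.float64(46.0), np.float64(67.0)), (252, np.float64(121.0), np.float64(46.0), np.float64(66.0)), (258, np.float64(118.0), np.float64(46.0), np.float64(66.0)), (264, np.float64(116.0), np.float64(46.0), np.float64(67.0)), (270, np.float64(113.0), np.float64(45.0), np.float64(68.0)), (276, np.float64(110.0), np.float64(45
[... 3430 characters left out ...]
, np.float64(66.0)), (252, np.float64(121.0), np.float64(53.0), np.float64(67.0)), (258, np.float64(118.0), np.float64(50.0), np.float64(73.0)), (264, np.float64(115.0), np.float64(45.0), np.float64(82.0)), (270, np.float64(113.0), np.float64(46.0), np.float64(81.0)), (276, np.float64(110.0), np.float64(45.0), np.float64(82.0)), (282, np.float64(108.0), np.float64(45.0), np.float64(82.0)), (288, np.float64(105.0), np.float64(45.0), np.float64(82.0)), (294, np.float64(103.0), np.float64(45.0), np.float64(82.0)), (300, np.float64(100.0), np.float64(49.0), np.float64(74.0)), (306, np.float64(98.0), np.float64(50.0), np.float64(74.0)), (312, np.float64(94.0), np.float64(53.0), np.float64(66.0))]
```

The panel points at (116,51) and (100,50) read z 67 where an unpressed key would be 72, so the on key is fully down. The tips' true offset is about +16. Next is hard, at tool x +7.6 cm.

>>> jog_arm([
  [0, 0, 0, 0, 0, -0.5, 0],
  [0, 0, 0, 0, 0, -1.0, 0],
  [0, 0, 0, 0, 0, -1.5, 0],
  [0, 0, 0, 0, 0, 0, 0],
  [0, 0, 0, 2.5, 0, 0, 0],
  [0, 0, 0, 3.1, 0, 0, 0],
  [0, 0, 0, 2.0, 0, 0, 0],
  [0, 0, 0, 0, 0, 0, 0],
  [0, 0, 0, 0, 0, 0, 0],
])

```text
t: 36.85
tool_pos: [0.5099, -0.3588, 0.0773]
tool_rot: [0.194, -3.135, -0.001]
contact_force: [-0.8, 1.0, -0.3]
opening: -0.0001
```

```bash
cat >> h.py <<'E'
def keys(fn):
    o=ctrl.get_obs(); go(); print('tcp st',S(np.array(o['tool_pos'])).round(1)); im,P=wrack(fn); s=S(P)
    for n,y in dict(on=57,soft=19,hard=-19,start=-57).items():
        m=(abs(s[...,1]-y)<9.5)&(abs(s[...,0]-108)<9.5)&(s[...,2]>60)&(s[...,2]<73.8); z=s[m][:,2]; print(n,len(z),np.percentile(z,[10,50,90]).round(1) if len(z) else '')
E
python3 - <<'E'
from h import *
keys('w21.png'); w=W(108.5,-19); go((w[0],w[1],77),97.2)
E
```

```text
t 36.85 at [ 509.9 -358.8   77.3] yaw 97.1 zax [-3.e-04  7.e-04 -1.e+00] q [-0.73  0.17  1.73  0.    1.25 -2.43] F [-0.8  1.  -0.3] op -0.1
 turn rz 0.0000
tcp st [108.2 -19.8  77.3]
on 196 [71.9 72.5 73.1]
soft 0 
hard 661 [71.  72.3 73.1]
start 1574 [71.6 72.5 73.2]
t 36.9 at [ 510.7 -358.8   77.6] yaw 97.14 zax [ 2.e-04  3.e-04 -1.e+00] q [-0.73  0.17  1.73  0.    1.25 -2.43] F [ 0.6 -0.8  0.3] op 0.1
 turn rz -0.0010
 then shift cm  x 0.01 y -0.01 z 0.06
```

>>> jog_arm([
  [0, 0, 0, 0, 0, 1.0, 0],
  [0, 0, 0, 0, 0, 0.8, 0],
  [0, 0, 0, 0, 0, 0.2, 0],
  [0, 0, 0, 0, 0, 0.15, 0],
  [0, 0, 0, 0, 0, 0.15, 0],
  [0, 0, 0, 0, 0, 0.15, 0],
  [0, 0, 0, 0, 0, 0.15, 0],
  [0, 0, 0, 0, 0, 0.15, 0],
  [0, 0, 0, 0, 0, 0.15, 0],
  [0, 0, 0, 0, 0, 0, 0],
  [0, 0, 0, 0, 0, 0, 0],
])

```text
t: 37.82
tool_pos: [0.511, -0.3587, 0.0513]
tool_rot: [0.197, -3.135, -0.001]
contact_force: [-5.8, 7.2, 13.5]
opening: -0.0003
```

```bash
python3 - <<'E'
from h import *
keys('w22.png'); s=S(np.load('pics/last.npz')['P'])
for x in (99.5,117.5):
    m=(abs(s[...,0]-x)<1)&(abs(s[...,1]+22)<6)&(s[...,2]<80); print(x,m.sum(),np.percentile(s[m][:,2],[5,25,50,75,95]).round(1) if m.any() else '')
E
```

```text
t 37.82 at [ 511.  -358.7   51.3] yaw 97.18 zax [-1.e-04  7.e-04 -1.e+00] q [-0.73  0.2   1.74  0.    1.2  -2.43] F [-5.8  7.2 13.5] op -0.3
 turn rz 0.0000
tcp st [108.3 -18.6  51.3]
on 0 
soft 214 [72.  72.6 73.3]
hard 125 [66.4 67.3 68.3]
start 2183 [71.6 72.5 73.2]
99.5 83 [66.3 67.  67.9 76.4 78.9]
117.5 78 [66.4 67.3 67.8 75.2 78.6]
```

Hard is down at 67.3, with soft and start still up. Next, start.

>>> jog_arm([
  [0, 0, 0, 0, 0, -0.5, 0],
  [0, 0, 0, 0, 0, -1.0, 0],
  [0, 0, 0, 0, 0, -1.4, 0],
  [0, 0, 0, 0, 0, 0, 0],
  [0, 0, 0, 1.9, 0, 0, 0],
  [0, 0, 0, 1.9, 0, 0, 0],
  [0, 0, 0, 0, 0, 0, 0],
  [0, 0, 0, 0, 0, 1.0, 0],
  [0, 0, 0, 0, 0, 0.8, 0],
  [0, 0, 0, 0, 0, 0.2, 0],
  [0, 0, 0, 0, 0, 0.15, 0],
  [0, 0, 0, 0, 0, 0.15, 0],
])

```text
t: 38.87
tool_pos: [0.4732, -0.3633, 0.0543]
tool_rot: [0.197, -3.135, -0.002]
contact_force: [-1.3, 1.0, 3.4]
opening: 0.0
```

>>> jog_arm([
  [0, 0, 0, 0, 0, 0.15, 0],
  [0, 0, 0, 0, 0, 0.15, 0],
  [0, 0, 0, 0, 0, 0.15, 0],
  [0, 0, 0, 0, 0, 0.15, 0],
  [0, 0, 0, 0, 0, 0, 0],
  [0, 0, 0, 0, 0, 0, 0],
])

```text
t: 39.37
tool_pos: [0.4734, -0.3635, 0.0513]
tool_rot: [0.197, -3.135, -0.001]
contact_force: [-6.2, 7.3, 14.5]
opening: 0.0002
```

```bash
python3 - <<'E'
from h import *
keys('w23.png'); s=S(np.load('pics/last.npz')['P'])
for x in (94,122):
    m=(abs(s[...,0]-x)<3)&(abs(s[...,1]+60)<6)&(s[...,2]<74); print(x,m.sum(),np.percentile(s[m][:,2],[5,50,95]).round(1) if m.any() else '')
E
```

```text
t 39.37 at [ 473.4 -363.5   51.3] yaw 97.19 zax [-2.e-04  6.e-04 -1.e+00] q [-0.78  0.14  1.81  0.    1.19 -2.48] F [-6.2  7.3 14.5] op 0.2
 turn rz 0.0000
tcp st [108.4 -56.5  51.3]
on 0 
soft 0 
hard 222 [71.9 72.6 73.3]
start 117 [66.6 67.4 68.6]
94 202 [66.4 67.3 68.4]
122 219 [66.5 67.4 68.4]
```

Start is down too. Back off upward and take a final look.

>>> jog_arm([
  [0, 0, 0, 0, 0, -0.5, 0],
  [0, 0, 0, 0, 0, -1.5, 0],
  [0, 0, 0, 0, 0, -3.0, 0],
  [0, 0, 0, 0, 0, -3.5, 0],
  [0, 0, 0, 0, 0, -3.5, 0],
  [0, 0, 0, 0, 0, -3.5, 0],
  [0, 0, 0, 0, 2.0, -1.5, 0],
  [0, 0, 0, 0, 3.0, 0, 0],
  [0, 0, 0, 0, 3.0, 0, 0],
  [0, 0, 0, 0, 0, 0, 0],
  [0, 0, 0, 0, 0, 0, 0],
])

```text
t: 40.33
tool_pos: [0.4632, -0.2834, 0.2187]
tool_rot: [-0.199, 3.134, -0.002]
contact_force: [-0.8, -0.9, 0.2]
opening: -0.0002
```

```bash
python3 - <<'E'
from h import *
keys('w24.png'); lidtop('w25.png')
a,_,_=shot('top','t24.png'); im0=np.load('pics/top0.npz'); 
im,d,C=shot('top'); P=cloud(d,C); P0=cloud(im0['d'],C)
for k,(u,v) in dict(cup=(315,260),saucers=(187,252),carton=(318,165),bowl=(355,160),jug=(392,146)).items():
    f=lambda Q:(lambda p:p[p[:,2]>.02][:,:2].mean(0).round(4))(Q[v-12:v+13,u-12:u+13].reshape(-1,3)); print(k,f(P0),f(P))
E
```

```text
t 40.33 at [ 463.2 -283.4  218.7] yaw 97.28 zax [ 9.e-04 -1.e-03 -1.e+00] q [-0.69 -0.15  1.8  -0.    1.49 -2.38] F [-0.8 -0.9  0.2] op -0.2
 turn rz 0.0000
tcp st [ 27.7 -56.6 218.7]
on 261 [70.3 72.4 73.3]
soft 377 [71.2 72.4 73.2]
hard 415 [71.1 72.4 73.2]
start 448 [71.4 72.4 73.2]
-60 [np.float64(113.9), np.float64(114.4), np.float64(114.5), np.float64(114.1)]
-40 [np.float64(114.2), np.float64(114.5), np.float64(114.6), np.float64(114.0)]
-20 [np.float64(114.1), np.float64(114.5), np.float64(114.4), np.float64(114.6)]
0 [np.float64(114.3), np.float64(114.7), '-', '-']
20 [np.float64(114.0), np.float64(114.4), '-', '-']
40 ['-', np.float64(114.5), '-', '-']
60 ['-', '-', '-', '-']
lid top (array([ -0. , -13.6]), array([117.9, 102.4]), 89.77) [-51.1 -72.7 107. ] [ 51.2  45.5 117.1]
cup [0.3863 0.1223] [0.3862 0.1218]
saucers [0.6076 0.5313] [0.6105 0.5319]
carton [ 0.7254 -0.0435] [ 0.7254 -0.0433]
bowl [ 0.6991 -0.1847] [ 0.7015 -0.1863]
jug [ 0.7099 -0.3587] [ 0.6935 -0.3421]
```

View pics/t24.png

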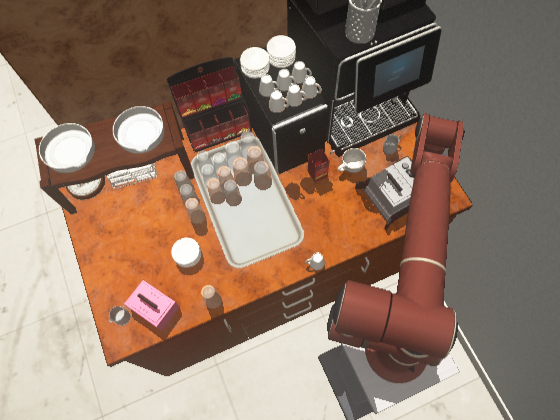

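The top view shows the lidded steamer at (392,187), the carton (318,165), bowl (352,160), jug (391,146) and cup (315,260) where they were. Handing in.

```bash
python3 -c "
from station import ctrl
print(ctrl.finish_job())"
```

```text
the job is handed in; nothing more can be done
None
```

The eggs are set cooking and the job is handed in at about 40.6 s of the 72 s allowed.

**What I did:**
- **Pan:** I slid it on the worktop against the contact bar by its rear wall. I stopped pushing once the force passed about 17 N.
- **Rack and lid:** I set both down in small steps with about 5 N or less of contact force.
- **Keys:** I pressed on, hard and start in that order, one at a time.

**What the last checks showed:**
- **Pan:** its rim sat level with the bar and centred between the guide arms.
- **Rack:** its flange was at z 39.6 mm against 40 expected, with no visible tilt.
- **Lid:** it was centred within about 0.1 mm. Its top was level at 114.4 mm, the seated height. A fit while it was being carried suggested a tilt, but that was the raised panel on its top, and a point-by-point check showed it level.
- **Keys:** each pressed key was seen about 5 mm down under the finger. At the end all four read fully up.

**What disagreed:**
- **Fingertips:** they were not where `ctrl.tcp_to_tips` puts them. They stand about 16 mm (first estimate 22 mm) on the gripper side of the reported TCP. My first grasp of the pan wall therefore closed above it, without touching it, and I re-gripped lower using the measured offset.
- **Jug:** its before-and-after depth average moved about 2 cm. I put that down to the arm being in the measuring window, because in the picture the jug stands where it was. I did not measure it again. The cup, saucers, carton and bowl read within 3 mm of their start.

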